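# Clamp a price-card holder in its stand

### The job

Take the price-card holder that has a collar and a round slotted head out of the rack and press its stem gently but fully home into the collet of the price stand, so that its collar sits on the collet's mouth. Then turn the stand's black nut clockwise until the collet grips the stem firmly, hand-tight and never forced. Leave everything else where it is.

Things in the scene. Friction and masses are not known exactly. Their poses are not given: they have to be found in the camera images.
- stand: the price stand, held fast on the counter: dark round foot 120 mm across and 16 mm thick, 26 mm steel post, collet and black nut on top. Origin under the centre of its foot; z is the post's axis, upright
- mouth (a point): centre of the collet's mouth, the brass rim (23 mm across) at the very top of the post, 115 mm above the counter; z up. The bore below is 13.4 mm wide and takes the whole stem
- nut: the collet's nut: black ribbed plastic, round, 42 mm across, 27 mm high, its top 3 mm below the mouth. Origin at its middle on the post's axis, 98.5 mm above the counter; its height never changes. Clockwise from above (yaw falling) tightens; it stays where it is left. Starts slack by 0.5 to 2 rad, without marks to tell. With the holder home, the 24 mm head ends 33 mm above the nut's top
- holder: the wanted price-card holder, steel, about 0.13 kg, 82 mm long, standing in one of the rack's three holes. Origin at the centre of the foot, z along the stem to the head. Stem 12 mm across with a bevelled foot; collar 20 mm across at 52 to 56 mm from the foot; 12 mm neck; round head 24 mm across from 62 to 82 mm, with a slot for a card across its top
- collar (a point): centre of the collar's underside, on the holder's axis 52 mm from the foot; on the mouth when home
- rack: the light wooden rack, held fast: a block 58 x 196 x 36 mm with three holes along its length (its y), 66 mm apart, the middle one at its centre; holes 13 mm wide and 28 mm deep, a holder's foot stands 8 mm above the counter. Origin under its centre
- jaw1: one of the three brass fingers of the collet, inside the nut, hardly seen; they close evenly on the stem, 2 mm per rad of nut. Origin 0 to 5 mm off the post's axis, 99 mm above the counter. Gripping well is more than 7 N on each; more than 70 N is overtightened
- jaw2: one of the three brass fingers of the collet, inside the nut, hardly seen; they close evenly on the stem, 2 mm per rad of nut. Origin 0 to 5 mm off the post's axis, 99 mm above the counter. Gripping well is more than 7 N on each; more than 70 N is overtightened
- jaw3: one of the three brass fingers of the collet, inside the nut, hardly seen; they close evenly on the stem, 2 mm per rad of nut. Origin 0 to 5 mm off the post's axis, 99 mm above the counter. Gripping well is more than 7 N on each; more than 70 N is overtightened
- ball_holder: card holder of another pattern in the rack: same 12 mm stem, no collar, slotted ball head 24 mm across, 82 mm long; origin at its foot. Not wanted; leave it in the rack
- fork_holder: card holder of a third pattern in the rack: same 12 mm stem, no collar, U-shaped fork head 30 mm wide, 82 mm long; origin at its foot. Not wanted; leave it in the rack
- spice_jar: bystander: brown spice jar with a white lid, 54 mm across, 85 mm tall; origin under its centre
- can: bystander: flat food can, 66 mm across, 42 mm tall; origin under its centre
- cheese: bystander: small fresh cheese, 94 mm across, 36 mm tall; origin under its centre
- bowl: bystander: white bowl, 100 mm across, 45 mm tall; origin under its centre
- scoop: bystander: aluminium grain scoop lying on its side, 131 mm long, 52 mm high; origin under its middle
- cards: bystander: stack of blank white price cards 85 x 60 x 14 mm; origin under its centre
- socket: the fixed bore and brass rim of the collet; origin as the stand's. Two sprung nylon pads 42 mm down the bore rub on the stem: its last 14 mm need a push of some 5 to 9 N, it does not drop home by its weight. Then the collar meets the rim, a hard stop; pressing there with more than 40 N damages the collet
- nut_top (a point): centre of the nut's top face, 112 mm above the counter. Feel of the nut: slack, it rubs with a steady 0.18 N m (in a reading at rest this may show with either sign, so go by the rise); from where the collet touches the stem the moment rises by about 0.6 N m per rad. It grips well at a rise of 0.1 to 0.28 N m over the slack nut; at 0.4 it is overtightened
Not all that is in view belongs to the job. What is shaped like the stand but turquoise is not meant.

How it is judged:
By the outcome, as a careful person would: the job done as asked, in the order asked, and still so for the second after the job is handed in, with the robot touching nothing.
It also fails if it takes over 72 s, if anything falls off the work surface, if the arm or the gripper's body presses on something with over 40 N, if the wrist force passes 120 N, or if a joint passes its speed limit or range.

### The arm

A 6-joint arm with a two-finger parallel gripper is mounted at the origin on the work surface. World frame = base frame: x ahead of the robot, y to its left, z up, the work surface at z = 0. Lengths are in m, angles in rad, forces in N, time in s.
With the tool pointing down it reaches from about 0.3 to 0.95 m from the base axis. Payload 3.1 kg.
Tool frame: the origin (TCP) lies at the very end of the fingers, on their centre line; the grasp point (between the pads) lies 19 mm behind it (arm.tcp_to_grasp is the distance from the TCP to the grasp point, in m); x points along the fingers, y is the direction in which the jaws open and shut, and the axes are right-handed (so a half turn about x gives the same grasp; the last joint's range is limited). The gripper opens to 85 mm and grips with 20 to 120 N. Pads are 22 mm wide; open, the fingers measure 114 mm over their backs; the gripper's body (76 mm by 85 mm) begins 54 mm behind the grasp point. The pads swing forward as they close: fully open they stand 13 mm farther back than shut.
Start: joints at [-1.194, 0.308, 1.634, -0, 1.2, -0.07], TCP at [0.27, -0.564, 0.231] pointing down, gripper open.
Joint ranges: [-3.06, 3.06], [-0.79, 1.96], [0.05, 2.63], [-1.19, 4.34], [0.05, 2.64], [-2.94, 2.94]. Speed limits (rad/s): [2.79, 2.79, 3.14, 3.14, 3.14, 3.14].

### API

Orientations are given as [roll, pitch, yaw] about the fixed x, y, z axes, in that order (R = Rz(yaw) Ry(pitch) Rx(roll)).
In Python, from rig import arm, vision, ticket gives the robot as it stands.
- The arm moves only by the tool drive_tool, never from a script. Its arguments are lists of equal length, an entry for each row: "slide": the shift along the tool's x, y, z in m, a list of three; "roll": the turn about the tool's x in rad; "grip": the opening, from 0 (shut) to 1 (fully open). In form: {"slide": [[tx, ty, tz], ...], "roll": [roll, ...], "grip": [grip, ...]}. A call has 1 to 12 rows; each row is the pose to reach, as a shift and turn from the pose measured when the call began, along the tool's axes at that moment; what a row does not reach only later rows make up. A row lasts 1/10 s, in which the tool goes at most 50 mm and 8.59 degrees, less where a joint would pass 70% of its speed; a pose out of reach is approached as far as the arm can. A call with a gripper value outside its range is refused whole. The fingers move at their own pace and stop on an object; "force" is the grip in N (left out, the last holds). Time passes only in rows, so rows that repeat a pose let the fingers close. It gives the time, the measured TCP pose, the force and the opening at its end, in the units of the state.
- arm.get_obs(): the state, without advancing time (a new reading comes with each control period).
- vision.get_image(name): name is "scene" or "top"; returns the picture (480x640x3 uint8, red, green, blue); there is no depth.
- vision.camera_model(name): a dict with "intrinsics" (3x3 intrinsics, pixels), "R" (3x3) and "t" (3): a world point X has camera coordinates R X + t. Camera axes: x right, y down, z forward; pixel columns grow to the right and rows downward; lengths in m; the calibration is good to about 2 mm. A picture is of the moment at which its call begins. camera_model takes no time and is no camera call.
- ticket.sign_off(): hands the job in, once; it reports no verdict.
Trained networks look in the newest picture that a camera, given by its name, has taken for a name from the list of things; names that differ only in an ending like _2 or _b are one class to them, and where a whole thing is asked for, a point or a joint stands for the part that bears it (a point fixed in the world has none). Each returns a list of dicts, best first, with "conf" (0 to 1); they miss things now and then, are a little off and sometimes report something else, mostly with a low value. They report only what shows in the picture. A call takes as long as a camera call. They do not tell look-alikes from the thing itself.
- vision.silhouettes(camera, label): "mask" (480x640 bool, what is visible of it) and "bbox" ([left, top, right, bottom] in pixels, round what is visible of it).
The state is a dict: "time": time; "joint_positions": joint angles; "qd": joint speeds; "effort": joint torques, N m; "eef_pos": TCP position; "ee_rot": TCP orientation; "contact_force": force on the tool from outside, world axes, zero at the start; "moment": the same for the moment, N m; "width": finger opening in m.
Only numpy, scipy, OpenCV 4.12 (cv2) and the standard library are available. Lean on these libraries where they do the work, as an engineer would, in place of code of your own. Each camera call takes 0.05 s, during which the arm holds its last target.

## Working session

There is one attempt and no reset: what is moved stays moved. The work goes in short steps, Python scripts to look and compute and a tool call to move; the robot and the scene stay as the last step left them, time stands still between calls to the robot, and variables do not carry over. Pictures are saved under pics/ and viewed, and the job is handed in when it is done.

Besides the shell and the picture viewer there is one more tool, called after "Emit:" as a command line: name --pt "numbers of a row" for each row, then --argument value for the rest. drive_tool: Moves the arm, as the interface text tells. Its arguments: {"type":"object","properties":{"slide":{"type":"array","items":{"type":"array","items":{"type":"number"}}},"roll":{"type":"array","items":{"type":"number"}},"grip":{"type":"array","items":{"type":"number"}},"force":{"type":"number"}},"required":["slide","roll","grip"]}

```bash
mkdir -p pics; ls; python3 - <<'E'
from rig import arm, vision, ticket
import cv2
for n in ("scene","top"):
    im=vision.get_image(n); cv2.imwrite(f"pics/{n}0.png",im[:,:,::-1])
    m=vision.camera_model(n); print(n,m)
print(arm.get_obs(), arm.tcp_to_grasp)
E
```

```text
pics
scene {'intrinsics': array([[439.69341046,   0.        , 322.54154893],
       [  0.        , 439.69341046, 232.80338639],
       [  0.        ,   0.        ,   1.        ]]), 'R': array([[-0.39637274,  0.91808218, -0.00370986],
       [ 0.6437173 ,  0.27503275, -0.71413236],
       [-0.65461186, -0.2854507 , -0.70000087]]), 't': array([ 0.19489706, -0.28568697,  1.47017822])}
top {'intrinsics': array([[559.53447328,   0.        , 321.71962022],
       [  0.        , 559.53447328, 230.82657782],
       [  0.        ,   0.        ,   1.        ]]), 'R': array([[-0.01835392, -0.99963792, -0.01967666],
       [-0.99820689,  0.019442  , -0.05661279],
       [ 0.05697484,  0.01860231, -0.99820229]]), 't': array([0.04051731, 0.55184206, 1.48470265])}
{'time': 0.1, 'joint_positions': array([-1.19368208e+00,  3.08905231e-01,  1.63506510e+00,  1.28554020e-05,
        1.19969885e+00, -6.96682827e-02]), 'qd': array([-0.0012178 , -0.00116954, -0.00158634,  0.00145152, -0.00184276,
       -0.00117578]), 'effort': array([ 2.81657622e-04, -4.16407013e+01, -2.77644807e+01,  1.67104623e-06,
        4.04972699e-03,  1.57008179e-05]), 'eef_pos': array([ 0.2697626 , -0.56295743,  0.23016704]), 'ee_rot': array([-1.64622929,  1.56871977,  1.94214121]), 'contact_force': array([0.20986831, 0.04054476, 0.11208497]), 'moment': array([-0.01700986,  0.02007931,  0.00561034]), 'width': 0.08541387946873125} 0.0187
```

View pics/scene0.png

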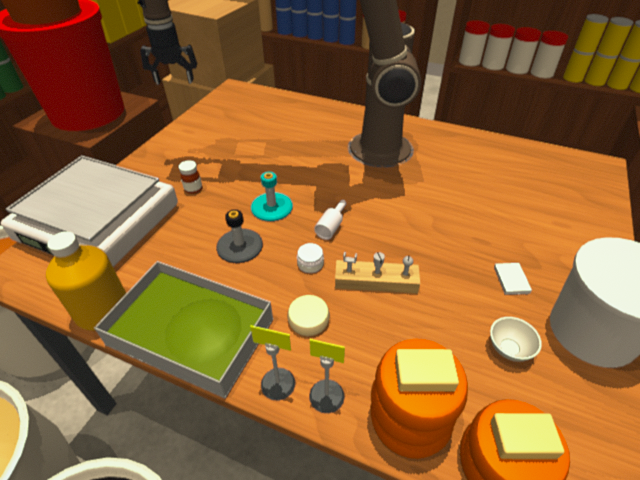

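View pics/top0.png

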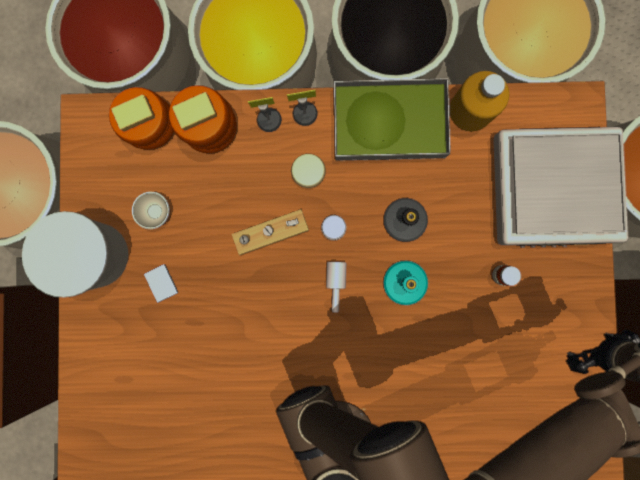

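The scene picture shows the rack at about (378,275) with three holders at (350,262), (378,262) and (407,266). The dark stand is at (237,235) and the turquoise look-alike at (270,195). Next I'll enlarge the rack and the stand.

```bash
python3 - <<'E'
import cv2,numpy as np
s=cv2.imread("pics/scene0.png");t=cv2.imread("pics/top0.png")
a=cv2.resize(s[245:300,325:430],(800,419),interpolation=cv2.INTER_CUBIC)
cv2.imwrite("pics/c1.png",a)
b=cv2.resize(t[200:260,225:315],(400,267),interpolation=cv2.INTER_CUBIC)
c=cv2.resize(t[190:250,375:435],(267,267),interpolation=cv2.INTER_CUBIC)
cv2.imwrite("pics/c2.png",np.hstack([b,c]))
E
```

```text
(no output)
```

View pics/c1.png

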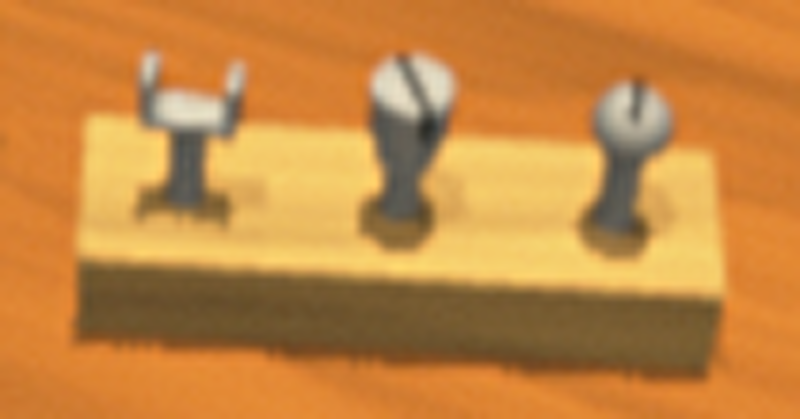

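View pics/c2.png

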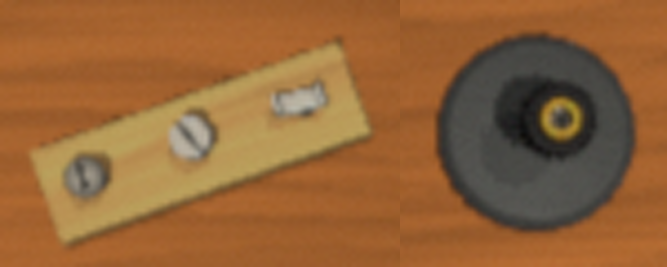

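The three candidates, by their pixels in the scene picture:
- **(350,262):** a U-fork, not wanted.
- **(407,266):** a ball head, not wanted.
- **(378,262):** a flat round head with a slot and a widening (collar) below. This is the holder I want, in the middle hole, at top-view pixel (268,230).

The dark stand is the right one. Next I'll measure.

```bash
cat > h.py <<'E'
import numpy as np,cv2
from rig import arm,vision,ticket
from scipy.optimize import least_squares
def proj(n,X):
    m=vision.camera_model(n);X=np.atleast_2d(X);c=X@m["R"].T+m["t"];p=c@m["intrinsics"].T
    return p[:,:2]/p[:,2:]
def back(n,uv,z):
    m=vision.camera_model(n);d=m["R"].T@np.linalg.inv(m["intrinsics"])@np.r_[uv,1.];o=-m["R"].T@m["t"]
    return o+d*(z-o[2])/d[2]
def cyl(x,y,parts,n=48):
    a=np.linspace(0,2*np.pi,n,endpoint=False)
    return np.vstack([np.c_[x+r*np.cos(a),y+r*np.sin(a),np.full(n,z)] for z,r in parts])
def sil(cam,segs,shift=(0,0),S=1):
    m=np.zeros((480,640),np.uint8)
    return m
E
python3 - <<'E'
from h import *
for n in ("top","scene"):
    vision.get_image(n)
    for l in ("rack","holder","nut","stand"):
        for d in vision.silhouettes(n,l)[:3]:
            m=d["mask"];ys,xs=np.nonzero(m);print(n,l,round(d["conf"],2),np.round(d["bbox"],1),m.sum(),(xs.mean().round(1),ys.mean().round(1)), back(n,(xs.mean(),ys.mean()),{"rack":.036,"holder":.08,"nut":.105,"stand":.05}[l]).round(4))
            np.save(f"pics/{n}_{l}_{d['conf']:.2f}.npy",m)
E
```

```text
top rack 0.57 [230.2 210.5 304.6 256.9] 1585 (np.float64(269.8), np.float64(231.6)) [0.5521 0.1673 0.036 ]
top holder 0.52 [264.8 226.9 272.7 235.7] 62 (np.float64(267.0), np.float64(230.1)) [0.5534 0.1695 0.08  ]
top nut 0.74 [400.1 275.9 419.7 294.4] 218 (np.float64(410.4), np.float64(283.4)) [ 0.4113 -0.1911  0.105 ]
top nut 0.54 [402.1 209.4 418.4 227.3] 212 (np.float64(409.6), np.float64(216.1)) [ 0.5802 -0.1936  0.105 ]
top nut 0.34 [404.8 212.3 413.5 222.5] 34 (np.float64(410.6), np.float64(215.7)) [ 0.5813 -0.1961  0.105 ]
top stand 0.76 [381.2 258.8 429.9 306. ] 1644 (np.float64(404.9), np.float64(282.0)) [ 0.413  -0.1845  0.05  ]
top stand 0.59 [384.3 197.7 429.5 240.3] 1465 (np.float64(405.2), np.float64(219.4)) [ 0.5763 -0.1895  0.05  ]
scene rack 0.96 [331.6 260.7 419.5 294.2] 2157 (np.float64(376.8), np.float64(276.9)) [0.57   0.1714 0.036 ]
scene rack 0.26 [230.4 210.2 243.4 231.6] 82 (np.float64(235.1), np.float64(221.6)) [ 0.5368 -0.2316  0.036 ]
scene holder 0.57 [375.2 254.7 384.7 273.2] 141 (np.float64(378.1), np.float64(260.8)) [0.5598 0.1673 0.08  ]
scene nut 0.71 [259.2 175.8 276.7 190.7] 164 (np.float64(268.6), np.float64(181.1)) [ 0.4254 -0.1847  0.105 ]
scene nut 0.59 [225.5 206.5 242.7 226.8] 245 (np.float64(234.3), np.float64(218.8)) [ 0.5889 -0.1905  0.105 ]
scene stand 0.85 [251.5 173.2 295.1 215.5] 1177 (np.float64(270.9), np.float64(200.8)) [ 0.4391 -0.1757  0.05  ]
scene stand 0.65 [215.1 209.5 264.5 259.9] 1531 (np.float64(238.0), np.float64(240.4)) [ 0.6051 -0.179   0.05  ]
```

```bash
python3 - <<'E'
from h import *
T=np.mean([vision.get_image("top").astype(float) for _ in range(1)],0);S=vision.get_image("scene").astype(float)
def crop(im,x0,x1,y0,y1,nm,k):
    cv2.imwrite(nm,cv2.resize(im[y0:y1,x0:x1,::-1].astype(np.uint8),None,fx=k,fy=k,interpolation=cv2.INTER_NEAREST))
# rack poly top
def lab(im,c,tol): return (np.abs(im-np.array(c)).max(2)<tol)
hsv=cv2.cvtColor(T.astype(np.uint8),cv2.COLOR_RGB2HSV)
print(hsv[235,255],hsv[225,285],hsv[245,285],hsv[216,411],hsv[213,411],hsv[219,395])
hs=cv2.cvtColor(S.astype(np.uint8),cv2.COLOR_RGB2HSV)
print(hs[270,365],hs[285,365],hs[300,365])
crop(T,384,432,196,242,"pics/t_st.png",12);crop(S,212,266,204,264,"pics/s_st.png",10);crop(T,228,312,205,260,"pics/t_r.png",9)
E
```

```text
[ 18 142 182] [ 18 144 166] [ 13 187 166] [26 33 54] [ 20 173 153] [30 15 70]
[ 20 149 243] [ 19 144 106] [ 14 195 229]
```

View pics/t_st.png

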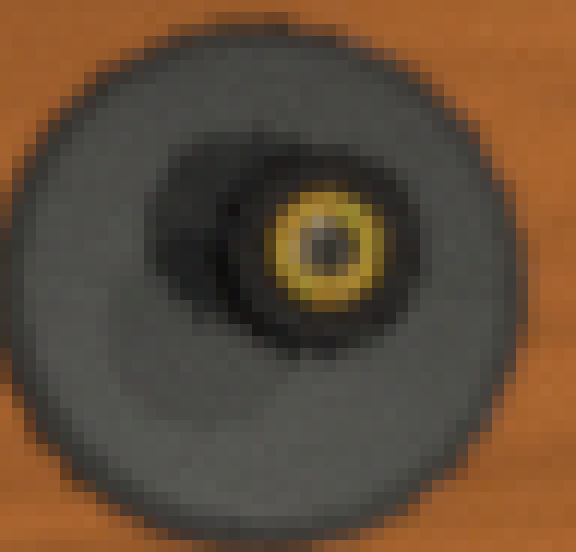

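View pics/s_st.png

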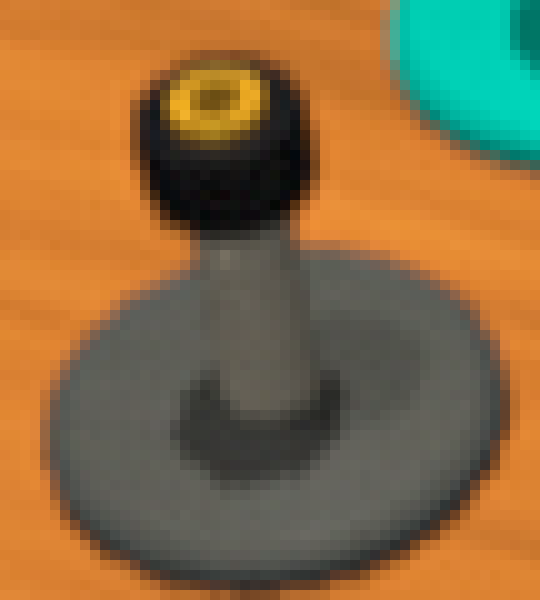

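View pics/t_r.png

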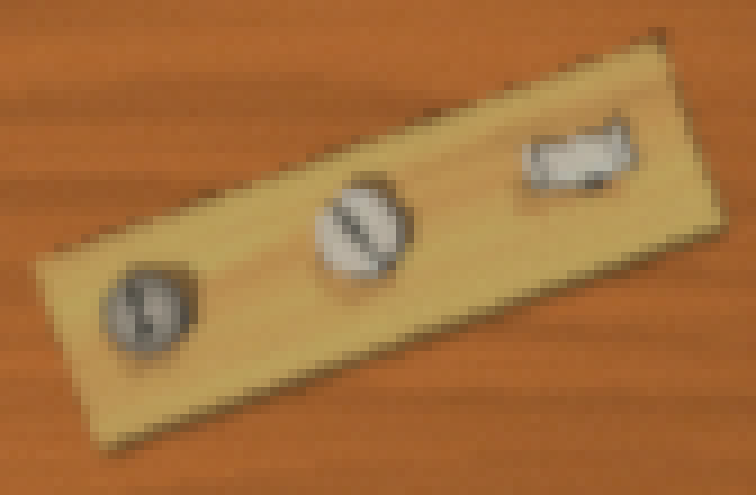

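```bash
python3 - <<'E'
from h import *
T=vision.get_image("top");S=vision.get_image("scene")
def cen(im,x0,x1,y0,y1,f):
    h=cv2.cvtColor(np.ascontiguousarray(im[y0:y1,x0:x1]),cv2.COLOR_RGB2HSV).astype(float)
    m=f(h).astype(np.uint8)
    c=max(cv2.findContours(m,cv2.RETR_EXTERNAL,cv2.CHAIN_APPROX_NONE)[0],key=cv2.contourArea)
    h_=np.zeros_like(m);cv2.drawContours(h_,[c],-1,1,-1);M=cv2.moments(h_,True)
    return np.array([M["m10"]/M["m00"]+x0,M["m01"]/M["m00"]+y0]),h_.sum(),cv2.minAreaRect(c)
br=lambda h:(h[...,1]>110)&(h[...,2]>90)&(h[...,0]>12)&(h[...,0]<40)
for n,im,b in(("top",T,(400,421,206,228)),("scene",S,(224,246,207,220))):
    c,a,_=cen(im,*b,br);print(n,"mouth",c,a,back(n,c,.115))
hd=lambda h:(h[...,1]<60)&(h[...,2]>110)
c,a,_=cen(T,255,280,220,242,hd);print("head top",c,a,back("top",c,.090))
c,a,_=cen(S,368,390,248,262,lambda h:(h[...,1]<60)&(h[...,2]>150));print("head scene",c,a,back("scene",c,.090))
rk=lambda h:(h[...,1]<165)&(h[...,2]>120)
c,a,r=cen(T,228,312,205,260,rk);print("rack",c,a,r,back("top",c,.036))
# rack direction
bp=cv2.boxPoints(r)+np.array([228,205]);W=[back("top",p,.036)[:2] for p in bp]
print(np.round(W,4),[np.linalg.norm(W[i]-W[i-1]) for i in range(4)])
# two-ray triangulation
def tri(u,v):
    def f(X):return np.r_[proj("top",X)[0]-u,proj("scene",X)[0]-v]
    r=least_squares(f,[.55,0,.1]);return r.x,r.fun
print(tri(cen(T,400,421,206,228,br)[0],cen(S,224,246,207,220,br)[0]))
# slot direction
g=cv2.cvtColor(T,cv2.COLOR_RGB2GRAY)[224:237,261:275];print(g)
E
```

```text
top mouth [410.86111111 216.29166667] 72 [ 0.57891968 -0.19536279  0.115     ]
scene mouth [234.39712919 211.81818182] 209 [ 0.57608847 -0.19644484  0.115     ]
head top [267.69565217 230.39130435] 69 [0.55208957 0.16668663 0.09      ]
head scene [376.44444444 256.77777778] 27 [0.55866408 0.16216116 0.09      ]
rack [269.73763816 231.6759744 ] 1719 ((41.73497009277344, 26.75535011291504), (23.31304359436035, 74.7454605102539), 70.40772247314453) [0.55179912 0.16754588 0.036     ]
[[0.5495 0.2716]
 [0.6125 0.0835]
 [0.5537 0.0637]
 [0.4909 0.2514]] [np.float64(0.06202463465526982), np.float64(0.1983890022754115), np.float64(0.062025741232553964), np.float64(0.19789248748080307)]
(array([ 0.57857347, -0.19476589,  0.11763147]), array([-0.08904426,  0.05599218, -0.10108847, -0.00257529]))
[[146 152 156 156 157 154 133 123 120 123 141 148 146 145]
 [157 157 160 158 154 135 113 105  99  97 111 140 147 147]
 [158 158 155 154 158 159 155 154 134 104  96 134 149 149]
 [156 157 153 137 134 160 171 173 165 136 101 109 137 147]
 [155 156 161 152 117 128 160 175 177 161 124  92 110 139]
 [156 155 168 168 136 100 127 166 175 171 156 106  94 138]
 [152 154 168 171 162 117  95 141 170 175 170 111  94 138]
 [150 150 164 173 172 158 119 114 160 173 170 107  97 140]
 [146 147 156 172 176 172 156 125 135 160 155 109 127 149]
 [145 146 135 164 174 178 173 159 133 129 118 122 147 157]
 [150 142 131 144 164 173 173 171 157 111  98 137 152 157]
 [152 149 137 135 147 150 141 134 135 115 120 146 153 155]
 [153 152 145 140 142 139 133 128 127 128 135 151 155 156]]
```

```bash
python3 - <<'E'
from h import *
print(back("scene",(233.1,213.5),.115),back("scene",(378.7,256.1),.09))
o=arm.get_obs()
from scipy.spatial.transform import Rotation as R
print(R.from_euler("xyz",o["ee_rot"]).as_matrix().round(4))
rk=np.array([.5495,.2716])-np.array([.6125,.0835]);print("rack y yaw",np.arctan2(-rk[0],rk[1]), np.arctan2(rk[1],rk[0]))
# sharper brass: saturation distance
S=vision.get_image("scene");h=cv2.cvtColor(S,cv2.COLOR_RGB2HSV)
print(h[207:222,224:246,0])
E
```

```text
[ 0.58259083 -0.19610689  0.115     ] [0.55467444 0.16620216 0.09      ]
[[ 1.000e-04  4.321e-01 -9.018e-01]
 [-1.000e-04 -9.018e-01 -4.321e-01]
 [-1.000e+00  1.000e-04 -0.000e+00]]
rack y yaw 0.32318527364177896 1.8939816004366756
[[ 14  14  14  14  14  14  14  14  14  14  14  14  14  14  14  14  14  14
   14  14  14  14]
 [ 14  14  14  14  14  14  14  14  14  13  14  14  14  14  14  14  14  14
   14  14  14  14]
 [ 14  14  14  14  14  14  14  14  13  14  13  13  13  13  14  14  14  14
   14  14  14  14]
 [ 14  14  14  14  14  13  14  17  18  19  19  19  18  15  12  13  14  14
   14  14  14  14]
 [ 15  14  14  14  13  15  18  20  20  20  20  20  20  19  16  11  13  14
   14  14  14  14]
 [ 14  14  14  12  14  19  20  20  20  20  20  20  20  20  19   0   8  13
   14  14  14  14]
 [ 14  14  13   5  19  20  20  20  20  19  20  20  20  20  19 175 114  11
   14  14  14  14]
 [ 14  13  10 143  19  20  20  20  20  19  19  20  20  20  20 171 105 158
   13  14  14  14]
 [ 14  13   6 108  18  20  20  20  20  20  20  21  20  20  19   8 105 139
   14  14  14  14]
 [ 14  13   3 103  17  19  20  20  21  21  21  21  20  19  14 165   0 100
   12  14  14  14]
 [ 14  13   8 103 173  18  19  20  20  21  21  20  18  18 173 150  60 114
   12  14  14  14]
 [ 14  13  13 115 130  10  19  18  19  19  19  15  18 174  40 135 105 129
    9  14  14  14]
 [ 14  14  10 108 140 120  18 173  11  15  13   0  20 159   0  90 120  98
    8  13  14  14]
 [ 14  14  12 135 105 120 150   0 158   0 120   0  10 150  10 150 100 150
    5  14  14  14]
 [ 14  14  14 174  90  70  90 113 120  68  90  20  90  90  78   0 135 113
   10  13  14  14]]
```

```bash
cat >> h.py <<'E'
from scipy.spatial.transform import Rotation as Rn
def to(x,y,z,yaw=None):
    o=arm.get_obs();M=Rn.from_euler("xyz",o["ee_rot"]).as_matrix()
    d=M.T@(np.array([x,y,z])-o["eef_pos"]);cur=np.arctan2(M[1,1],M[0,1]);r=0 if yaw is None else -(yaw-cur+np.pi)%(2*np.pi)-np.pi
    r=0 if yaw is None else -((yaw-cur+np.pi)%(2*np.pi)-np.pi)
    print("pos",o["eef_pos"].round(4),"yawjaw",cur.round(4),"q",o["joint_positions"].round(3),"tilt",M[:,0].round(4))
    print("slide",d.round(4),"roll",round(r,4),"F",o["contact_force"].round(2),"M",o["moment"].round(3),"w",round(o["width"],4),"t",round(o["time"],2))
E
python3 -c "
from h import *
to(.553,.1665,.23,.323)"
```

```text
pos [ 0.27   -0.5637  0.2313] yawjaw -1.124 q [-1.194  0.308  1.634  0.     1.2   -0.07 ] tilt [ 0.e+00 -1.e-04 -1.e+00]
slide [ 0.0013 -0.5363 -0.5707] roll -1.447 F [ 0.18 -0.01 -0.59] M [-0.003 -0.049 -0.017] w 0.0853 t 0.85
```

Emit:
drive_tool --pt "0 -0.032 -0.034" --pt "0 -0.065 -0.069" --pt "0 -0.097 -0.103" --pt "0 -0.129 -0.137" --pt "0 -0.162 -0.172" --pt "0 -0.194 -0.206" --pt "0 -0.226 -0.24" --pt "0 -0.258 -0.274" --pt "0 -0.29 -0.309" --pt "0 -0.323 -0.343" --pt "0 -0.355 -0.378" --pt "0 -0.387 -0.412" --roll '[-0.08,-0.17,-0.26,-0.35,-0.44,-0.53,-0.62,-0.7,-0.79,-0.88,-0.97,-1.06]' --grip '[1,1,1,1,1,1,1,1,1,1,1,1]' --force 40

```text
time: 2.05
eef_pos: [0.475, -0.0348, 0.2318]
ee_rot: [1.374, 1.569, -0.256]
contact_force: [1.2, -0.4, -0.1]
width: 0.0856
```

```bash
python3 -c "
from h import *
to(.553,.1665,.15,.323)"
```

```text
pos [ 0.475  -0.0348  0.2318] yawjaw -0.0602 q [-0.164  0.016  1.973 -0.     1.151 -0.104] tilt [ 1.4e-03 -4.0e-04 -1.0e+00]
slide [ 0.0818  0.0656 -0.2056] roll -0.3832 F [ 1.18 -0.42 -0.12] M [ 0.037 -0.062 -0.043] w 0.0856 t 2.05
```

Emit:
drive_tool --pt "0 0.011 -0.041" --pt "0 0.024 -0.082" --pt "0 0.038 -0.123" --pt "0 0.052 -0.164" --pt "0 0.0656 -0.2056" --pt "0.04 0.0656 -0.2056" --pt "0.08 0.0656 -0.2056" --pt "0.08 0.0656 -0.2056" --pt "0.08 0.0656 -0.2056" --roll '[-0.08,-0.16,-0.24,-0.32,-0.383,-0.383,-0.383,-0.383,-0.383]' --grip '[1,1,1,1,1,1,1,1,1]'

```text
time: 2.95
eef_pos: [0.5523, 0.1664, 0.1514]
ee_rot: [-1.018, 1.57, -2.266]
contact_force: [-0.1, 0.0, 0.5]
width: 0.0853
```

```bash
python3 - <<'E'
from h import *
to(.553,.1665,.064,.323)
T=vision.get_image("top");S=vision.get_image("scene")
a=cv2.resize(T[170:290,210:330],(480,480),interpolation=cv2.INTER_CUBIC)
b=cv2.resize(S[180:300,320:400],(320,480),interpolation=cv2.INTER_CUBIC)
cv2.imwrite("pics/g1.png",np.hstack([a,b])[:,:,::-1])
E
```

```text
pos [0.5523 0.1664 0.1514] yawjaw 0.3229 q [ 2.170e-01  3.060e-01  1.813e+00 -1.000e-03  1.024e+00 -1.050e-01] tilt [-7.e-04 -9.e-04 -1.e+00]
slide [0.0874 0.0008 0.    ] roll -0.0001 F [-0.08  0.02  0.5 ] M [-0.002 -0.006 -0.025] w 0.0853 t 2.95
```

View pics/g1.png

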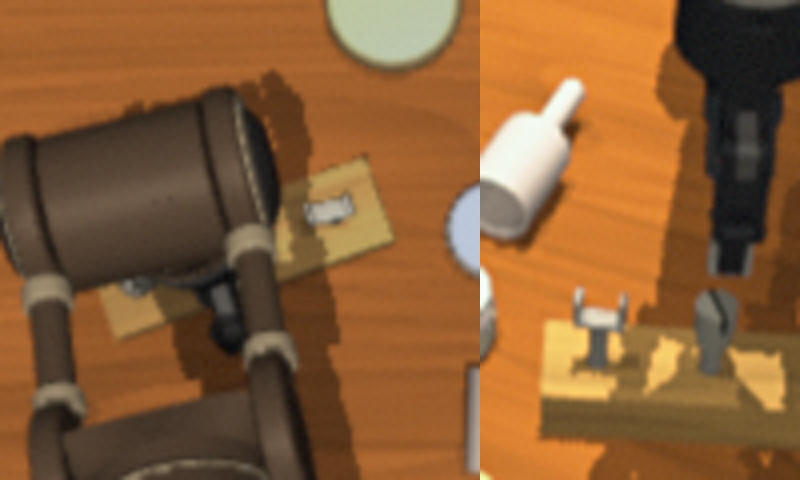

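```bash
python3 - <<'E'
from h import *
o=arm.get_obs();e=o["eef_pos"];y=np.array([.948,.317,0])
for s in(-.05,0,.05):print(s,proj("scene",e+s*y+[0,0,.012]))
print(proj("scene",[.553,.1665,.09]))
S=vision.get_image("scene");cv2.imwrite("pics/g2.png",cv2.resize(S[215:280,350:410,::-1],None,fx=9,fy=9,interpolation=cv2.INTER_NEAREST))
E
```

```text
-0.05 [[381.65152756 216.47894919]]
0 [[381.90473018 232.12166633]]
0.05 [[382.17777151 248.99000855]]
[[379.05611015 255.63744353]]
```

View pics/g2.png

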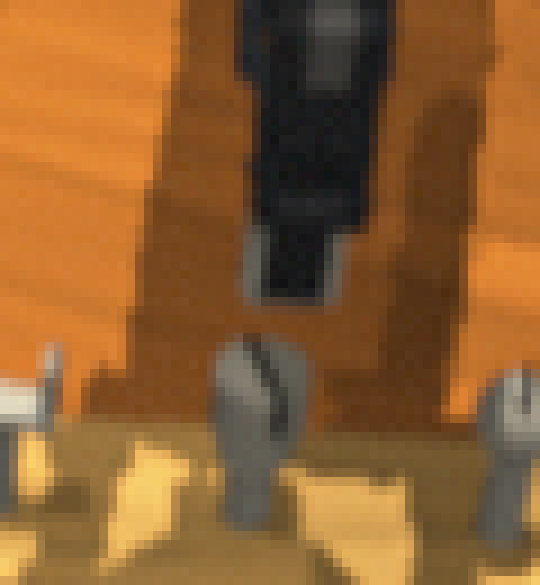

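Emit:
drive_tool --pt "0.04 0.0008 0" --pt "0.07 0.0008 0" --pt "0.0874 0.0008 0" --pt "0.0874 0.0008 0" --pt "0.0874 0.0008 0" --pt "0.0874 0.0008 0" --pt "0.0874 0.0008 0" --pt "0.0874 0.0008 0" --pt "0.0874 0.0008 0" --pt "0.0874 0.0008 0" --pt "0.0874 0.0008 0" --pt "0.0874 0.0008 0" --roll '[0,0,0,0,0,0,0,0,0,0,0,0]' --grip '[1,1,1,1,0.6,0.4,0.3,0.2,0.2,0.2,0.2,0.2]' --force 50

```text
time: 4.3
eef_pos: [0.556, 0.1668, 0.0686]
ee_rot: [1.273, 1.566, 0.024]
contact_force: [-2.1, -0.8, 6.0]
width: 0.0225
```

```bash
python3 - <<'E'
from h import *
to(.553,.1665,.2,.323)
E
```

```text
pos [0.556  0.1668 0.0686] yawjaw 0.3225 q [ 2.170e-01  4.250e-01  1.847e+00 -1.000e-03  8.650e-01 -1.050e-01] tilt [ 5.e-03  1.e-04 -1.e+00]
slide [-0.1314 -0.0023 -0.0005] roll -0.0005 F [-2.14 -0.75  6.01] M [-0.243  0.708  0.01 ] w 0.0225 t 4.3
```

```bash
python3 - <<'E'
from h import *
S=vision.get_image("scene");cv2.imwrite("pics/g3.png",cv2.resize(S[205:295,340:425,::-1],None,fx=6.5,fy=6.5,interpolation=cv2.INTER_NEAREST))
to(.553,.1665,.2,.323)
E
```

```text
pos [0.556  0.1668 0.0687] yawjaw 0.3225 q [ 2.170e-01  4.250e-01  1.847e+00 -1.000e-03  8.650e-01 -1.050e-01] tilt [ 5.e-03  1.e-04 -1.e+00]
slide [-0.1314 -0.0023 -0.0005] roll -0.0005 F [-2.61 -0.87  7.6 ] M [-0.219  0.723 -0.028] w 0.0228 t 4.35
```

View pics/g3.png

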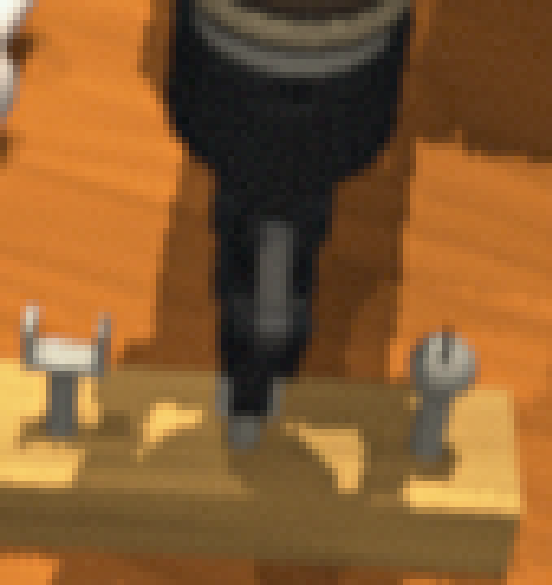

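Emit:
drive_tool --pt "-0.008 0 0" --pt "-0.02 0 0" --pt "-0.035 0 0" --pt "-0.06 0 0" --pt "-0.1 0 0" --pt "-0.13 0 0" --pt "-0.13 0 0" --pt "-0.13 0 0" --roll '[0,0,0,0,0,0,0,0]' --grip '[0.2,0.2,0.2,0.2,0.2,0.2,0.2,0.2]'

```text
time: 5.15
eef_pos: [0.5558, 0.1669, 0.2001]
ee_rot: [1.338, 1.563, 0.089]
contact_force: [-0.5, -0.2, -2.2]
width: 0.0223
```

```bash
python3 - <<'E'
from h import *
S=vision.get_image("scene");cv2.imwrite("pics/g4.png",cv2.resize(S[160:280,340:425,::-1],None,fx=5,fy=5,interpolation=cv2.INTER_CUBIC))
to(.58,-.196,.2,-.30)
E
```

```text
pos [0.5545 0.1666 0.1983] yawjaw 0.3225 q [ 2.170e-01  2.520e-01  1.777e+00 -1.000e-03  1.109e+00 -1.050e-01] tilt [ 3.8e-03 -1.0e-04 -1.0e+00]
slide [-0.0016 -0.0907  0.352 ] roll 0.6225 F [-0.25 -0.67 -2.72] M [ 0.036  0.06  -0.021] w 0.0224 t 5.2
```

View pics/g4.png

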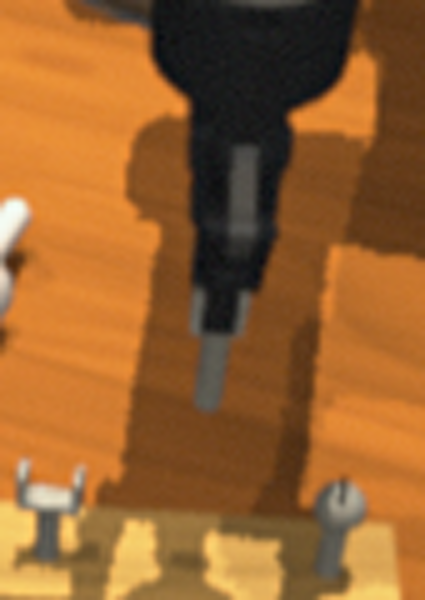

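Emit:
drive_tool --pt "0 -0.011 0.042" --pt "0 -0.022 0.084" --pt "0 -0.033 0.126" --pt "0 -0.044 0.168" --pt "0 -0.055 0.21" --pt "0 -0.066 0.252" --pt "0 -0.077 0.294" --pt "-0.0016 -0.085 0.33" --pt "-0.0016 -0.0907 0.352" --pt "-0.0016 -0.0907 0.352" --pt "-0.0016 -0.0907 0.352" --pt "-0.0016 -0.0907 0.352" --roll '[0.08,0.16,0.24,0.32,0.4,0.48,0.55,0.6,0.6225,0.6225,0.6225,0.6225]' --grip '[0.2,0.2,0.2,0.2,0.2,0.2,0.2,0.2,0.2,0.2,0.2,0.2]'

```text
time: 6.4
eef_pos: [0.579, -0.1946, 0.1984]
ee_rot: [3.034, 1.569, 1.164]
contact_force: [0.3, -0.5, -1.4]
width: 0.022
```

```bash
python3 - <<'E'
from h import *
S=vision.get_image("scene");cv2.imwrite("pics/m1.png",cv2.resize(S[140:240,200:280,::-1],None,fx=6,fy=6,interpolation=cv2.INTER_CUBIC))
T=vision.get_image("top");cv2.imwrite("pics/m2.png",cv2.resize(T[170:270,360:460,::-1],None,fx=6,fy=6,interpolation=cv2.INTER_CUBIC))
to(.58,-.196,.19,-.30)
e=arm.get_obs()["eef_pos"];print(proj("scene",e),proj("scene",e-[0,0,.0606]),proj("scene",[.5805,-.1957,.115]),proj("scene",[.58,-.196,.115]))
E
```

```text
pos [ 0.5796 -0.1945  0.1992] yawjaw -0.2983 q [-0.396  0.312  1.697  0.002  1.131 -0.098] tilt [ 2.3e-03  8.0e-04 -1.0e+00]
slide [0.0092 0.0008 0.0013] roll 0.0017 F [-0.12 -0.61 -2.46] M [-0.019  0.032  0.04 ] w 0.0225 t 6.5
[[229.02203083 185.47441863]] [[232.8970331  205.52254698]] [[233.70126727 213.01348506]] [[233.70382333 212.85435392]]
```

View pics/m1.png

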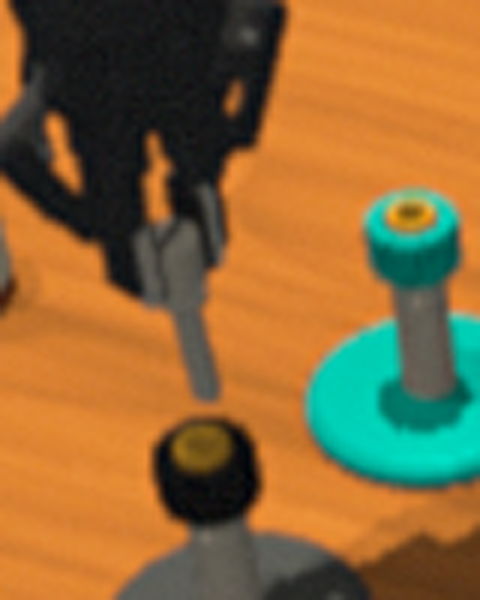

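View pics/m2.png

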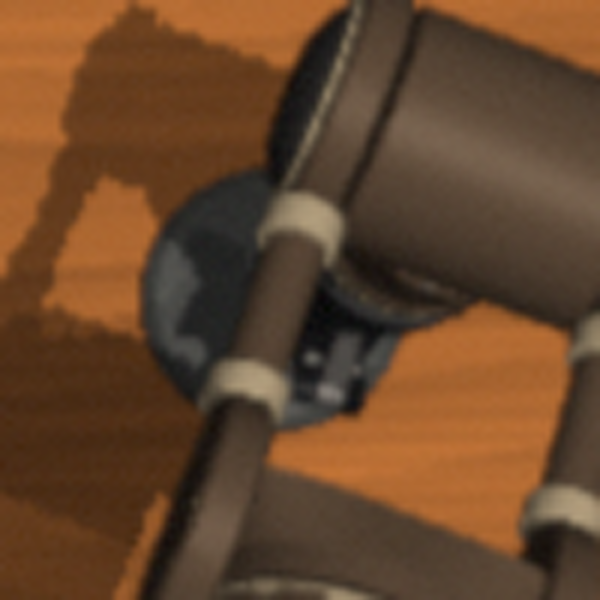

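```bash
python3 - <<'E'
from h import *
S=np.mean([vision.get_image("scene").astype(float) for _ in range(2)],0)
# saturation-like measure: R-B high for wood, low for steel/black
d=S[...,0]-S[...,2]
def span(r,x0,x1):
    v=d[r,x0:x1];bgL=np.median(v[:4]);bgR=np.median(v[-4:]);w=np.clip(1-v/np.median(np.r_[v[:4],v[-4:]]),0,1)
    x=np.arange(x0,x1);return (w*x).sum()/w.sum(),w.sum()
o=arm.get_obs();e=o["eef_pos"];print(e,o["ee_rot"])
for r in range(190,208):
    c,w=span(r,221,244)
    # predicted axis at this row
    zs=np.linspace(-.065,.0,200);P=proj("scene",e+np.c_[0*zs,0*zs,zs]);u=np.interp(r,P[::-1,1],P[::-1,0])
    print(r,round(c,2),round(w,2),round(u,2))
cv2.imwrite("pics/m3.png",cv2.resize(S[176:226,210:256,::-1].astype(np.uint8),None,fx=12,fy=12,interpolation=cv2.INTER_NEAREST))
E
```

```text
[ 0.57995627 -0.19481782  0.19980478] [1.92834839 1.56747603 0.05919807]
190 228.18 8.84 229.68
191 229.35 6.3 229.88
192 230.47 5.07 230.07
193 230.7 4.87 230.26
194 230.82 4.98 230.46
195 230.87 4.97 230.65
196 231.0 4.86 230.85
197 231.05 5.12 231.04
198 231.43 5.29 231.23
199 231.97 5.24 231.43
200 232.54 5.15 231.62
201 232.94 4.93 231.81
202 233.37 4.86 232.01
203 233.64 4.72 232.2
204 233.68 4.72 232.4
205 233.56 4.46 232.59
206 233.47 2.84 232.78
207 234.01 0.8 232.94
```

View pics/m3.png

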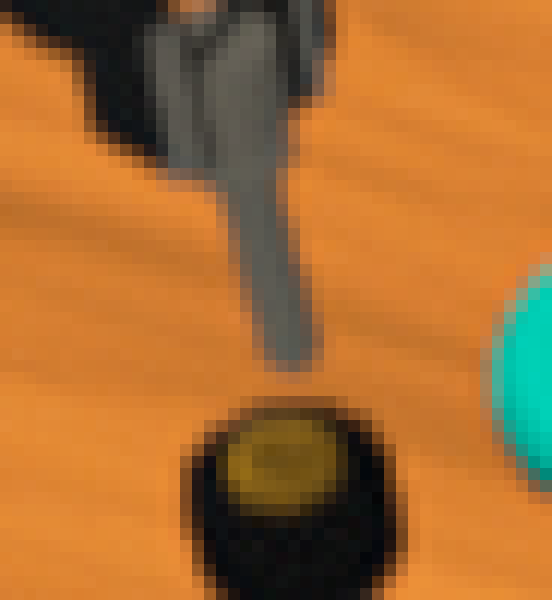

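```bash
python3 - <<'E'
from h import *
e=np.array([.57996,-.19482,.1998]);yaw=-.2983
# note the measured row data
rows=np.arange(192,206);u=np.array([230.47,230.7,230.82,230.87,231.,231.05,231.43,231.97,232.54,232.94,233.37,233.64,233.68,233.56])
z=np.array([np.sin(yaw),-np.cos(yaw),0])
g=e+[0,0,.019]
L=np.linspace(.02,.0796,300)
def axis(p,s): return g+z*p[0]+np.outer(s,np.array([0,0,-1])*np.cos(p[1])+z*np.sin(p[1]))
def f(p):
    P=proj("scene",axis(p,L));return np.interp(rows,P[:,1],P[:,0])-u
r=least_squares(f,[0,0],loss="soft_l1",f_scale=.3);print("off,tilt",r.x,r.fun.round(2))
J=r.jac;print("sd",np.sqrt(np.diag(np.linalg.inv(J.T@J)))*.3)
foot=axis(r.x,[.0796])[0];print("foot",foot,proj("scene",foot))
print("mouth scene",back("scene",(233.0,213.4),.115),"z",z)
E
```

```text
off,tilt [ 0.00466051 -0.13100573] [-0.3  -0.25 -0.08  0.16  0.31  0.55  0.45  0.2  -0.08 -0.2  -0.34 -0.33
 -0.08  0.32]
sd [0.00244788 0.0416535 ]
foot [ 0.5816463  -0.18933565  0.13988209] [[234.23048498 206.2090896 ]]
mouth scene [ 0.58237423 -0.19652177  0.115     ] z [-0.29389571 -0.95583749  0.        ]
```

```bash
cat > fit.py <<'E'
from h import *
def fit(S,e,yaw,r0,r1,halfw=9,verbose=True):
    S=S.astype(float);sat=1-S.min(2)/np.maximum(S.max(2),1)
    z=np.array([np.sin(yaw),-np.cos(yaw),0]);g=np.array(e)+[0,0,.019];L=np.linspace(.015,.0796,400)
    def axis(p,s): return g+z*p[0]+np.outer(s,np.array([0,0,-1])*np.cos(p[1])+z*np.sin(p[1]))
    P=proj("scene",axis([0,0],L));rows=np.arange(r0,r1);us=[]
    for r in rows:
        c=int(round(np.interp(r,P[:,1],P[:,0])));x=np.arange(c-halfw,c+halfw+1);v=sat[r,x]
        m=(v<.5*np.median(np.r_[v[:3],v[-3:]])+.5*v.min());th=.5*np.median(np.r_[v[:3],v[-3:]])+.5*v.min()
        i=np.nonzero(m)[0];a,b=i[0],i[-1]
        L_=x[a]-(th-v[a])/(v[a-1]-v[a]) if a>0 else x[a]; R_=x[b]+(th-v[b])/(v[b+1]-v[b]) if b<len(x)-1 else x[b]
        us.append(((L_+R_)/2,R_-L_))
    us=np.array(us)
    f=lambda p:(lambda P:np.interp(rows,P[:,1],P[:,0])-us[:,0])(proj("scene",axis(p,L)))
    r=least_squares(f,[0,0],loss="soft_l1",f_scale=.15)
    if verbose:print(np.c_[rows,us.round(2),r.fun.round(2)])
    print("off,tilt",r.x.round(4),"foot",axis(r.x,[.0796])[0].round(4));return r.x
E
python3 - <<'E'
from fit import *
g=cv2.imread("pics/g4.png");  # 5x cubic of scene crop
s=np.zeros((480,640,3),np.uint8);s[160:280,340:425]=cv2.resize(g,(85,120),interpolation=cv2.INTER_AREA)[:,:,::-1]
fit(s,[.5545,.1666,.1983],.3225,229,241)
m=vision.get_image("scene");o=arm.get_obs()
fit(m,o["eef_pos"],-.2983,193,206)
E
```

```text
[[ 2.2900e+02  3.8252e+02  5.6100e+00 -2.0000e-02]
 [ 2.3000e+02  3.8237e+02  5.5200e+00 -2.0000e-02]
 [ 2.3100e+02  3.8219e+02  5.3400e+00  2.0000e-02]
 [ 2.3200e+02  3.8207e+02  5.3500e+00 -0.0000e+00]
 [ 2.3300e+02  3.8194e+02  5.3400e+00 -1.0000e-02]
 [ 2.3400e+02  3.8178e+02  5.4800e+00  1.0000e-02]
 [ 2.3500e+02  3.8161e+02  5.5600e+00  3.0000e-02]
 [ 2.3600e+02  3.8147e+02  5.4800e+00  3.0000e-02]
 [ 2.3700e+02  3.8134e+02  5.4200e+00  2.0000e-02]
 [ 2.3800e+02  3.8123e+02  5.4200e+00 -1.0000e-02]
 [ 2.3900e+02  3.8107e+02  5.1600e+00  1.0000e-02]
 [ 2.4000e+02  3.8099e+02  4.9300e+00 -5.0000e-02]]
off,tilt [-0.0008  0.01  ] foot [0.5545 0.1666 0.1377]
[[ 1.9300e+02  2.3055e+02  4.2300e+00  0.0000e+00]
 [ 1.9400e+02  2.3073e+02  4.2200e+00  8.0000e-02]
 [ 1.9500e+02  2.3107e+02  4.3500e+00 -0.0000e+00]
 [ 1.9600e+02  2.3135e+02  4.3500e+00 -3.0000e-02]
 [ 1.9700e+02  2.3157e+02  4.3600e+00  1.0000e-02]
 [ 1.9800e+02  2.3181e+02  4.3400e+00  2.0000e-02]
 [ 1.9900e+02  2.3212e+02  4.4700e+00 -3.0000e-02]
 [ 2.0000e+02  2.3242e+02  4.3300e+00 -8.0000e-02]
 [ 2.0100e+02  2.3263e+02  4.3900e+00 -2.0000e-02]
 [ 2.0200e+02  2.3288e+02  4.3000e+00 -2.0000e-02]
 [ 2.0300e+02  2.3316e+02  4.4100e+00 -4.0000e-02]
 [ 2.0400e+02  2.3338e+02  4.1700e+00 -1.0000e-02]
 [ 2.0500e+02  2.3346e+02  3.8600e+00  1.7000e-01]]
off,tilt [ 0.002  -0.0876] foot [ 0.5815 -0.1903  0.1397]
```

```bash
python3 - <<'E'
from h import *
to(.5809,-.2010,.181,-.2983)
E
```

```text
pos [ 0.5801 -0.195   0.2   ] yawjaw -0.2985 q [-0.396  0.312  1.696  0.002  1.131 -0.098] tilt [ 0.0036 -0.     -1.    ]
slide [0.019  0.0025 0.0055] roll -0.0002 F [ 0.12  0.42 -1.2 ] M [ 0.029 -0.018  0.017] w 0.0222 t 6.65
```

Emit:
drive_tool --pt "0.004 0.0012 0.003" --pt "0.01 0.0025 0.0055" --pt "0.016 0.0025 0.0055" --pt "0.019 0.0025 0.0055" --pt "0.019 0.0025 0.0055" --pt "0.019 0.0025 0.0055" --roll '[0,0,0,0,0,0]' --grip '[0.2,0.2,0.2,0.2,0.2,0.2]'

```text
time: 7.25
eef_pos: [0.5808, -0.201, 0.1807]
ee_rot: [1.928, 1.567, 0.058]
contact_force: [-0.1, 0.1, -1.6]
width: 0.0224
```

```bash
python3 - <<'E'
from fit import *
m=vision.get_image("scene");o=arm.get_obs();e=o["eef_pos"]
cv2.imwrite("pics/m4.png",cv2.resize(m[176:226,210:256,::-1],None,fx=12,fy=12,interpolation=cv2.INTER_NEAREST))
print(proj("scene",e-[0,0,.0606]))
fit(m,e,-.2985,198,210)
to(.5809,-.2010,.181,-.2983)
E
```

```text
[[231.35915848 210.88105472]]
[[ 1.9800e+02  2.2903e+02  4.5400e+00  5.0000e-02]
 [ 1.9900e+02  2.2937e+02  4.4100e+00 -2.0000e-02]
 [ 2.0000e+02  2.2964e+02  4.4000e+00 -2.0000e-02]
 [ 2.0100e+02  2.2987e+02  4.3100e+00  2.0000e-02]
 [ 2.0200e+02  2.3018e+02  4.3500e+00 -2.0000e-02]
 [ 2.0300e+02  2.3042e+02  4.1900e+00  1.0000e-02]
 [ 2.0400e+02  2.3067e+02  4.3100e+00  3.0000e-02]
 [ 2.0500e+02  2.3101e+02  4.3300e+00 -4.0000e-02]
 [ 2.0600e+02  2.3131e+02  4.2400e+00 -7.0000e-02]
 [ 2.0700e+02  2.3150e+02  4.2000e+00  2.0000e-02]
 [ 2.0800e+02  2.3170e+02  4.4300e+00  9.0000e-02]
 [ 2.0900e+02  2.3207e+02  4.6700e+00 -2.0000e-02]]
off,tilt [ 0.0028 -0.1014] foot [ 0.5826 -0.196   0.1209]
pos [ 0.581 -0.201  0.181] yawjaw -0.2985 q [-0.405  0.337  1.704  0.002  1.098 -0.107] tilt [ 0.0038 -0.     -1.    ]
slide [ 0.     -0.0001 -0.    ] roll -0.0002 F [ 0.36  0.15 -1.71] M [-0.019  0.044 -0.002] w 0.0224 t 7.3
```

View pics/m4.png

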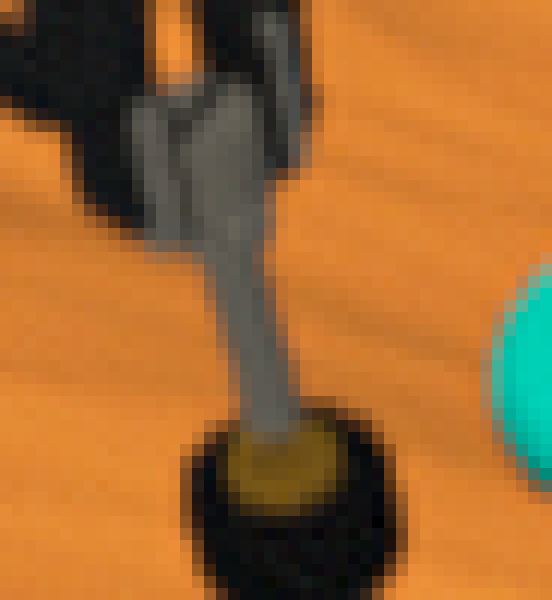

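Emit:
drive_tool --pt "0.003 0 0" --pt "0.006 0 0" --pt "0.008 0 0" --pt "0.01 0 0" --pt "0.01 0 0" --roll '[0,0,0,0,0]' --grip '[0.2,0.2,0.2,0.2,0.2]'

```text
time: 7.8
eef_pos: [0.5815, -0.2009, 0.1709]
ee_rot: [1.921, 1.566, 0.051]
contact_force: [1.4, 0.6, -2.7]
width: 0.0222
```

```bash
python3 - <<'E'
from fit import *
m=vision.get_image("scene");o=arm.get_obs();e=o["eef_pos"]
cv2.imwrite("pics/m5.png",cv2.resize(m[176:226,210:256,::-1],None,fx=12,fy=12,interpolation=cv2.INTER_NEAREST))
fit(m,e,-.2985,201,211,verbose=False)
to(.5809,-.2010,.181,-.2983)
print(proj("scene",[.5826,-.196,.1209]),proj("scene",[.5824,-.1965,.1209]))
E
```

```text
off,tilt [ 0.0046 -0.1443] foot [ 0.5834 -0.1944  0.1111]
pos [ 0.5814 -0.2009  0.1709] yawjaw -0.2986 q [-0.404  0.348  1.711  0.002  1.079 -0.107] tilt [ 4.7e-03  2.0e-04 -1.0e+00]
slide [-0.0101 -0.0004  0.0002] roll -0.0003 F [ 2.89  0.96 -2.52] M [ 0.153 -0.33  -0.021] w 0.0221 t 7.85
[[232.7785883  211.69124077]] [[232.64428207 211.58628405]]
```

View pics/m5.png

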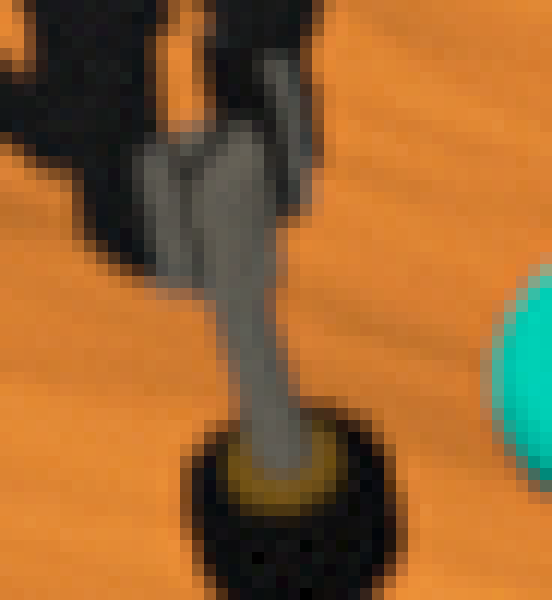

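Emit:
drive_tool --pt "0 0.0015 -0.0005" --pt "0.002 0.0015 -0.001" --pt "0.004 0.0015 -0.001" --pt "0.006 0.0015 -0.0015" --pt "0.006 0.0015 -0.0015" --roll '[0,0,0,0,0]' --grip '[0.2,0.2,0.2,0.2,0.2]'

```text
time: 8.35
eef_pos: [0.5829, -0.1998, 0.1642]
ee_rot: [1.97, 1.567, 0.101]
contact_force: [-0.4, 1.9, -1.5]
width: 0.0222
```

```bash
python3 - <<'E'
from fit import *
m=vision.get_image("scene");o=arm.get_obs();e=o["eef_pos"]
cv2.imwrite("pics/m6.png",cv2.resize(m[176:226,210:256,::-1],None,fx=12,fy=12,interpolation=cv2.INTER_NEAREST))
fit(m,e,-.2985,202,211)
to(.583,-.1946,.15,-.2983)
E
```

```text
[[ 2.0200e+02  2.2780e+02  9.2600e+00  1.4400e+00]
 [ 2.0300e+02  2.2962e+02  5.1300e+00 -3.0000e-02]
 [ 2.0400e+02  2.3005e+02  4.6200e+00 -1.0000e-01]
 [ 2.0500e+02  2.3044e+02  4.2400e+00 -1.4000e-01]
 [ 2.0600e+02  2.3072e+02  4.2300e+00 -6.0000e-02]
 [ 2.0700e+02  2.3101e+02  4.3000e+00 -0.0000e+00]
 [ 2.0800e+02  2.3128e+02  4.2900e+00  8.0000e-02]
 [ 2.0900e+02  2.3162e+02  4.4400e+00  1.0000e-01]
 [ 2.1000e+02  2.3211e+02  5.2600e+00 -4.0000e-02]]
off,tilt [ 0.0087 -0.2257] foot [ 0.5856 -0.1911  0.1058]
pos [ 0.5829 -0.1999  0.1644] yawjaw -0.2986 q [-0.402  0.358  1.712  0.002  1.069 -0.104] tilt [ 3.6e-03  4.0e-04 -1.0e+00]
slide [ 0.0144 -0.0015 -0.005 ] roll -0.0003 F [-0.95  0.11 -2.54] M [0.067 0.087 0.029] w 0.0223 t 8.4
```

View pics/m6.png

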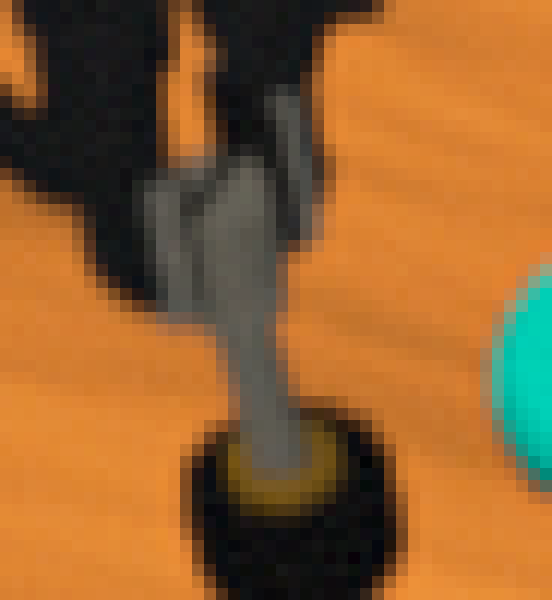

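Emit:
drive_tool --pt "0.002 0 -0.001" --pt "0.004 0 -0.002" --pt "0.006 0 -0.003" --pt "0.008 0 -0.004" --pt "0.008 0 -0.004" --roll '[0,0,0,0,0]' --grip '[0.2,0.2,0.2,0.2,0.2]'

```text
time: 8.9
eef_pos: [0.5835, -0.1965, 0.156]
ee_rot: [1.567, 1.569, -0.302]
contact_force: [-2.2, -2.7, -1.2]
width: 0.0221
```

```bash
python3 - <<'E'
from fit import *
m=vision.get_image("scene");o=arm.get_obs();e=o["eef_pos"]
cv2.imwrite("pics/m7.png",cv2.resize(m[176:226,210:256,::-1],None,fx=12,fy=12,interpolation=cv2.INTER_NEAREST))
to(.583,-.1946,.15,-.2983)
E
```

```text
pos [ 0.5835 -0.1965  0.156 ] yawjaw -0.2983 q [-3.960e-01  3.670e-01  1.718e+00  1.000e-03  1.054e+00 -9.800e-02] tilt [ 2.2e-03 -4.0e-04 -1.0e+00]
slide [ 0.006  -0.001  -0.0016] roll 0.0 F [-3.39 -1.64 -1.61] M [-0.52   0.662 -0.024] w 0.0223 t 8.95
```

View pics/m7.png

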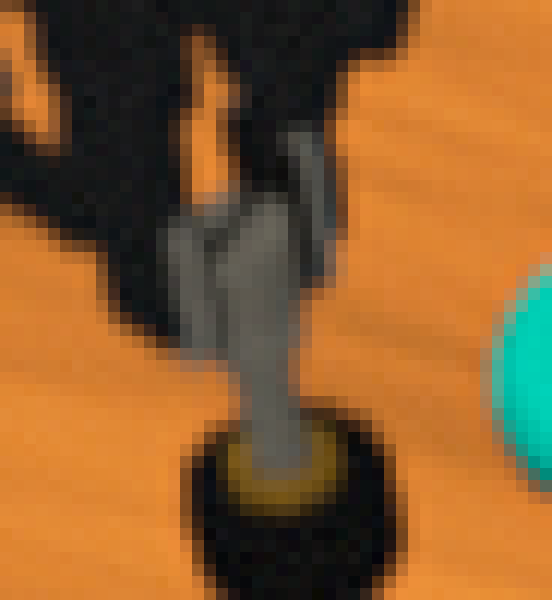

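Emit:
drive_tool --pt "0.002 -0.0008 -0.0005" --pt "0.004 -0.001 -0.001" --pt "0.006 -0.001 -0.001" --pt "0.008 -0.001 -0.001" --pt "0.01 -0.001 -0.001" --pt "0.01 -0.001 -0.001" --roll '[0,0,0,0,0,0]' --grip '[0.2,0.2,0.2,0.2,0.2,0.2]'

```text
time: 9.55
eef_pos: [0.5829, -0.196, 0.1462]
ee_rot: [1.206, 1.568, -0.663]
contact_force: [-4.0, -4.9, 1.3]
width: 0.0222
```

```bash
python3 - <<'E'
from fit import *
m=vision.get_image("scene");o=arm.get_obs();e=o["eef_pos"]
cv2.imwrite("pics/m8.png",cv2.resize(m[176:226,210:256,::-1],None,fx=12,fy=12,interpolation=cv2.INTER_NEAREST))
to(.583,-.1946,.15,-.2983)
E
```

```text
pos [ 0.5829 -0.196   0.1461] yawjaw -0.298 q [-3.950e-01  3.770e-01  1.726e+00 -1.000e-03  1.035e+00 -9.600e-02] tilt [ 0.0025 -0.0019 -1.    ]
slide [-0.0039 -0.0003 -0.0014] roll 0.0003 F [-3.33 -3.92  0.95] M [-0.877  0.57   0.012] w 0.0225 t 9.6
```

View pics/m8.png

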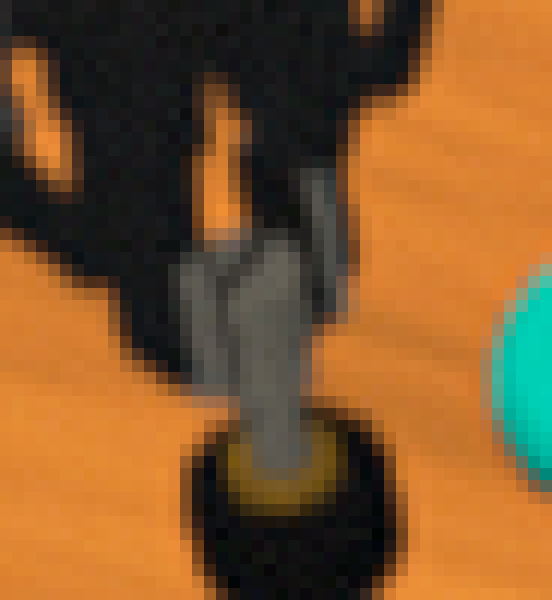

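Emit:
drive_tool --pt "0 0 0" --pt "0 0 0" --pt "0.002 -0.0005 0" --pt "0.004 -0.0005 0" --pt "0.006 -0.0005 0" --pt "0.008 -0.0005 0" --pt "0.008 -0.0005 0" --roll '[0,0,0,0,0,0,0]' --grip '[0.2,0.2,0.2,0.2,0.2,0.2,0.2]' --force 22

```text
time: 10.3
eef_pos: [0.5826, -0.1967, 0.1397]
ee_rot: [0.965, 1.566, -0.903]
contact_force: [-5.5, -4.4, 7.0]
width: 0.0224
```

```bash
python3 - <<'E'
from fit import *
m=vision.get_image("scene");o=arm.get_obs();e=o["eef_pos"]
cv2.imwrite("pics/m9.png",cv2.resize(m[176:226,210:256,::-1],None,fx=12,fy=12,interpolation=cv2.INTER_NEAREST))
to(.583,-.1946,.15,-.2983)
E
```

```text
pos [ 0.5826 -0.1968  0.1397] yawjaw -0.2977 q [-0.395  0.385  1.731 -0.003  1.022 -0.096] tilt [ 0.0027 -0.0035 -1.    ]
slide [-0.0103 -0.0002 -0.0022] roll 0.0006 F [-6.07 -3.85  6.4 ] M [-0.812  1.024  0.044] w 0.0226 t 10.35
```

View pics/m9.png

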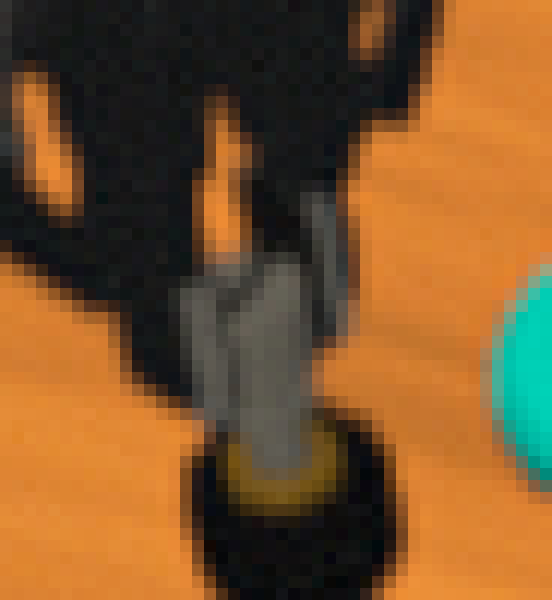

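Emit:
drive_tool --pt "0 -0.001 0.001" --pt "0 -0.0015 0.0015" --pt "0 -0.0015 0.0015" --pt "0.002 -0.0015 0.0015" --pt "0.004 -0.0015 0.0015" --pt "0.004 -0.0015 0.0015" --roll '[0,0,0,0,0,0]' --grip '[0.2,0.2,0.2,0.2,0.2,0.2]' --force 40

```text
time: 10.95
eef_pos: [0.5816, -0.1978, 0.136]
ee_rot: [1.181, 1.565, -0.688]
contact_force: [1.2, -2.2, 1.7]
width: 0.0222
```

```bash
python3 - <<'E'
from fit import *
to(.583,-.1946,.15,-.2983)
E
```

```text
pos [ 0.5816 -0.1978  0.136 ] yawjaw -0.2977 q [-0.398  0.387  1.736 -0.002  1.013 -0.099] tilt [ 0.0048 -0.0039 -1.    ]
slide [-0.014   0.0005 -0.0035] roll 0.0006 F [ 1.19 -2.17  1.72] M [-0.424 -0.227 -0.006] w 0.0222 t 10.95
```

Emit:
drive_tool --pt "0.002 0 0.0005" --pt "0.004 0 0.0005" --pt "0.006 0 0.0005" --pt "0.008 0 0.0005" --pt "0.008 0 0.0005" --roll '[0,0,0,0,0]' --grip '[0.2,0.2,0.2,0.2,0.2]'

```text
time: 11.45
eef_pos: [0.5813, -0.1984, 0.1291]
ee_rot: [1.132, 1.565, -0.737]
contact_force: [-2.9, -1.3, 6.9]
width: 0.0223
```

```bash
python3 - <<'E'
from fit import *
to(.583,-.1946,.1236,-.2983)
E
```

```text
pos [ 0.5813 -0.1984  0.1291] yawjaw -0.2978 q [-0.399  0.396  1.74  -0.002  1.001 -0.1  ] tilt [ 0.0043 -0.0039 -1.    ]
slide [ 0.0055  0.0005 -0.0042] roll 0.0005 F [-2.86 -1.31  6.93] M [-0.302  0.206 -0.019] w 0.0223 t 11.45
```

Emit:
drive_tool --pt "0.002 -0.0005 0" --pt "0.0035 -0.0005 0" --pt "0.005 -0.0005 0" --pt "0.006 -0.0005 0" --pt "0.007 -0.0005 0" --pt "0.007 -0.0005 0" --roll '[0,0,0,0,0,0]' --grip '[0.2,0.2,0.2,0.2,0.2,0.2]'

```text
time: 12.05
eef_pos: [0.5811, -0.1985, 0.1244]
ee_rot: [1.149, 1.565, -0.72]
contact_force: [-4.3, -0.3, 11.3]
width: 0.0219
```

```bash
python3 - <<'E'
from fit import *
m=vision.get_image("scene")
cv2.imwrite("pics/m10.png",cv2.resize(m[176:226,210:256,::-1],None,fx=12,fy=12,interpolation=cv2.INTER_NEAREST))
to(.583,-.1946,.1236,-.2983)
E
```

```text
pos [ 0.5811 -0.1984  0.1244] yawjaw -0.2978 q [-0.399  0.401  1.743 -0.002  0.991 -0.1  ] tilt [ 0.0047 -0.0041 -1.    ]
slide [ 0.0008  0.0007 -0.0042] roll 0.0005 F [-4.14 -1.07 11.82] M [-0.104  0.442 -0.001] w 0.0225 t 12.1
```

View pics/m10.png

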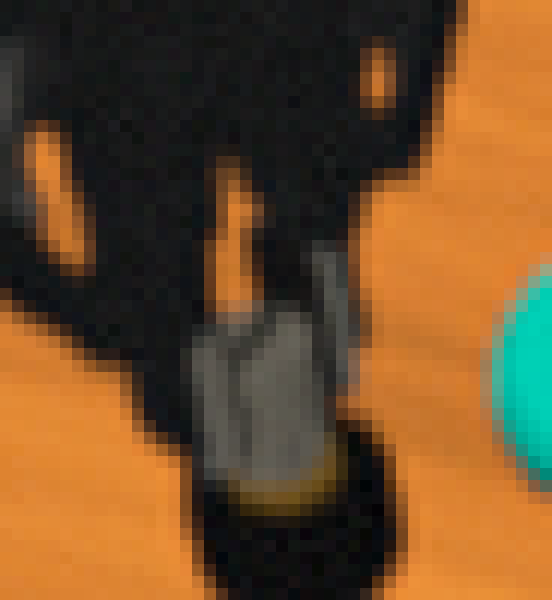

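Emit:
drive_tool --pt "0.003 -0.001 0" --pt "0.004 -0.001 0" --pt "0.005 -0.001 0" --pt "0.006 -0.001 0" --pt "0.006 -0.001 0" --roll '[0,0,0,0,0]' --grip '[0.2,0.2,0.2,0.2,0.2]'

```text
time: 12.6
eef_pos: [0.5807, -0.1984, 0.1235]
ee_rot: [1.158, 1.564, -0.71]
contact_force: [-8.8, 1.6, 23.7]
width: 0.0223
```

```bash
python3 - <<'E'
from fit import *
to(.583,-.1946,.1236,-.2983)
E
```

```text
pos [ 0.5807 -0.1984  0.1235] yawjaw -0.2977 q [-0.399  0.402  1.745 -0.002  0.989 -0.1  ] tilt [ 0.005  -0.0043 -1.    ]
slide [-0.0001  0.0011 -0.0043] roll 0.0006 F [-8.84  1.61 23.67] M [0.27  1.476 0.031] w 0.0223 t 12.6
```

Emit:
drive_tool --pt "0 0.001 0" --pt "0 0.001 0" --pt "0 0.001 0" --pt "0 0.001 0" --pt "0 0.001 0" --pt "0 0.001 0" --pt "-0.03 0.001 0" --pt "-0.07 0.001 0" --pt "-0.1 0.001 0" --pt "-0.1 0.001 0" --pt "-0.1 0.001 0" --roll '[0,0,0,0,0,0,0,0,0,0,0]' --grip '[0.2,0.5,1,1,1,1,1,1,1,1,1]'

```text
time: 13.7
eef_pos: [0.5817, -0.1985, 0.2244]
ee_rot: [1.246, 1.562, -0.623]
contact_force: [0.2, 0.2, 0.1]
width: 0.0855
```

```bash
python3 - <<'E'
from fit import *
m=vision.get_image("scene")
cv2.imwrite("pics/m11.png",cv2.resize(m[176:226,210:256,::-1],None,fx=12,fy=12,interpolation=cv2.INTER_NEAREST))
to(.582,-.1965,.085,-.2983)
for z in(.115,.125,.135,.145):print(z,proj("scene",[.5824,-.1965,z]))
E
```

```text
pos [ 0.5806 -0.198   0.2228] yawjaw -0.2977 q [-0.399  0.291  1.674 -0.002  1.171 -0.1  ] tilt [ 0.004  -0.0038 -1.    ]
slide [ 0.1378  0.0002 -0.0022] roll 0.0006 F [-1.24  0.18 -0.42] M [ 0.009  0.034 -0.007] w 0.085 t 13.75
0.115 [[233.00209506 213.40890518]]
0.125 [[232.39398649 210.31133309]]
0.135 [[231.77777383 207.17248055]]
0.145 [[231.153294   203.99151684]]
```

View pics/m11.png

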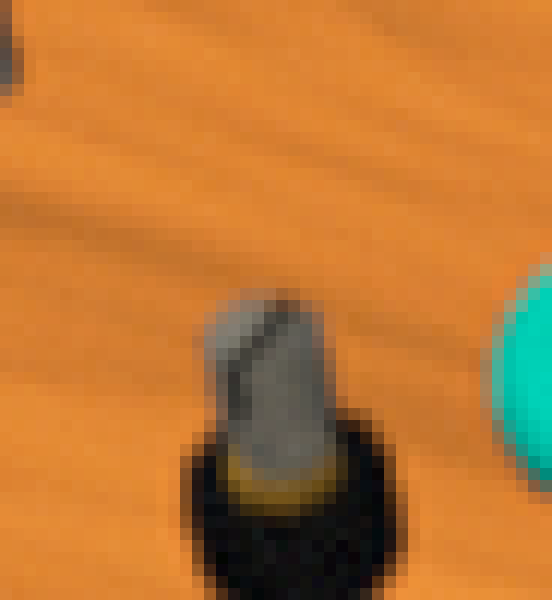

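Emit:
drive_tool --pt "0 0 -0.001" --pt "0 0 -0.001" --pt "0 0 -0.001" --pt "0 0 -0.001" --pt "0 0 -0.001" --pt "0 0 -0.001" --pt "0 0 -0.001" --pt "0 0 -0.001" --pt "0 0 -0.001" --pt "0 0 -0.001" --pt "0 0 -0.001" --pt "0 0 -0.001" --roll '[-0.12,-0.25,-0.38,-0.51,-0.64,-0.77,-0.9,-1.03,-1.16,-1.25,-1.25,-1.25]' --grip '[1,1,1,1,1,1,1,1,1,1,1,1]' --force 60

```text
time: 14.95
eef_pos: [0.58, -0.1967, 0.2209]
ee_rot: [-0.553, 1.568, -1.174]
contact_force: [-0.1, 0.4, 0.7]
width: 0.0852
```

```bash
python3 - <<'E'
from fit import *
to(.5818,-.1972,.08,None)
E
```

```text
pos [ 0.58   -0.1967  0.2209] yawjaw 0.9503 q [-0.397  0.293  1.676 -0.002  1.171 -1.347] tilt [ 0.0011 -0.0025 -1.    ]
slide [0.1409 0.0008 0.0015] roll 0 F [-0.06  0.41  0.72] M [ 0.045 -0.054  0.047] w 0.0852 t 14.95
```

Next I'll descend around the head and nut with the fingers open, checking that the forces stay near zero.

Emit:
drive_tool --pt "0.02 0.0008 0.0015" --pt "0.05 0.0008 0.0015" --pt "0.08 0.0008 0.0015" --pt "0.105 0.0008 0.0015" --pt "0.125 0.0008 0.0015" --pt "0.14 0.0008 0.0015" --pt "0.1405 0.0008 0.0015" --pt "0.1405 0.0008 0.0015" --roll '[0,0,0,0,0,0,0,0]' --grip '[1,1,1,1,1,1,1,1]'

```text
time: 15.75
eef_pos: [0.5819, -0.1973, 0.0804]
ee_rot: [-0.611, 1.568, -1.232]
contact_force: [-0.0, 0.1, 0.2]
width: 0.0856
```

```bash
python3 - <<'E'
from fit import *
to(.5818,-.1972,.08,None)
m=vision.get_image("scene")
cv2.imwrite("pics/n1.png",cv2.resize(m[160:250,195:275,::-1],None,fx=6.5,fy=6.5,interpolation=cv2.INTER_CUBIC))
E
```

```text
pos [ 0.5819 -0.1973  0.0804] yawjaw 0.9498 q [-0.397  0.463  1.757 -0.002  0.919 -1.345] tilt [ 9.0e-04 -2.4e-03 -1.0e+00]
slide [ 0.0004  0.     -0.0001] roll 0 F [-0.05  0.09  0.17] M [ 0.023  0.009 -0.005] w 0.0856 t 15.75
```

View pics/n1.png

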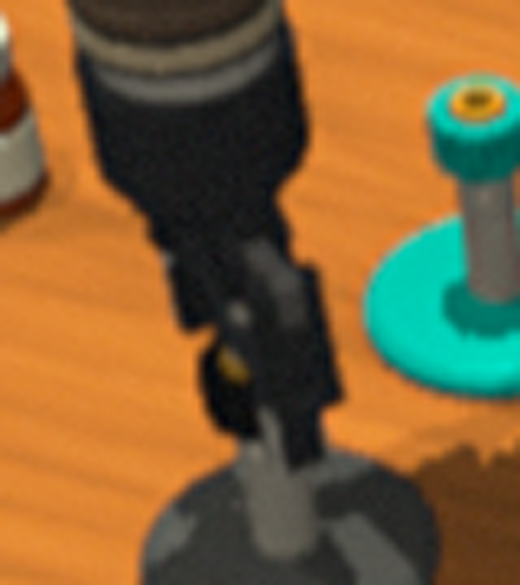

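Emit:
drive_tool --pt "0 0 0" --pt "0 0 0" --pt "0 0 0" --pt "0 0 0" --pt "0 0 0" --pt "0 0 0" --pt "0 0 0" --roll '[0,0,0,0,0,0,0]' --grip '[0.7,0.55,0.45,0.4,0.4,0.4,0.4]' --force 40

```text
time: 16.5
eef_pos: [0.5827, -0.1986, 0.0826]
ee_rot: [-0.472, 1.565, -1.091]
contact_force: [-2.5, -2.0, 5.7]
width: 0.0396
```

```bash
python3 - <<'E'
from fit import *
to(.5818,-.1972,.08,None)
E
```

```text
pos [ 0.5827 -0.1986  0.0826] yawjaw 0.9511 q [-0.397  0.461  1.756 -0.005  0.921 -1.346] tilt [ 0.0026 -0.0051 -1.    ]
slide [ 0.0026  0.0006 -0.0015] roll 0 F [-2.51 -2.02  5.69] M [-0.453  0.623  0.175] w 0.0396 t 16.5
```

Emit:
drive_tool --pt "0 0 0" --pt "0 0 0" --pt "0 0 0" --pt "0 0 0" --roll '[0.07,0.14,0.21,0.21]' --grip '[0.4,0.4,0.4,0.4]'

```text
time: 16.9
eef_pos: [0.5821, -0.1992, 0.0827]
ee_rot: [-0.484, 1.565, -1.314]
contact_force: [-2.5, -3.4, 1.4]
width: 0.0396
```

```bash
python3 - <<'E'
from fit import *
to(.5818,-.1972,.08,None)
E
```

```text
pos [ 0.5821 -0.1992  0.0827] yawjaw 0.7409 q [-0.398  0.461  1.756 -0.006  0.921 -1.135] tilt [ 0.0016 -0.006  -1.    ]
slide [ 0.0027  0.0012 -0.0017] roll 0 F [-2.52 -3.44  1.44] M [-0.511  0.518 -0.157] w 0.0396 t 16.9
```

Emit:
drive_tool --pt "0 0 0" --pt "0 0 0" --pt "0 0 0" --roll '[0.07,0.14,0.21]' --grip '[0.4,0.4,0.4]'

```text
time: 17.2
eef_pos: [0.5814, -0.1998, 0.0827]
ee_rot: [-0.53, 1.564, -1.57]
contact_force: [-2.7, -3.4, 0.9]
width: 0.0393
```

```bash
python3 - <<'E'
from fit import *
to(.5818,-.1972,.08,None)
E
```

```text
pos [ 0.5814 -0.1998  0.0827] yawjaw 0.5309 q [-0.398  0.46   1.756 -0.008  0.922 -0.925] tilt [ 0.     -0.0069 -1.    ]
slide [ 0.0027  0.0017 -0.002 ] roll 0 F [-2.72 -3.41  0.89] M [-0.49   0.595  0.223] w 0.0393 t 17.2
```

Emit:
drive_tool --pt "0 0 0" --pt "0 0 0" --pt "0 0 0" --roll '[0.07,0.14,0.21]' --grip '[0.4,0.4,0.4]'

```text
time: 17.5
eef_pos: [0.5805, -0.2002, 0.0827]
ee_rot: [-0.574, 1.563, -1.824]
contact_force: [-3.0, -3.1, 2.7]
width: 0.0394
```

```bash
python3 - <<'E'
from fit import *
to(.5818,-.1972,.08,None)
E
```

```text
pos [ 0.5805 -0.2002  0.0827] yawjaw 0.3207 q [-0.399  0.46   1.757 -0.01   0.924 -0.714] tilt [-0.0019 -0.0075 -1.    ]
slide [ 0.0027  0.0021 -0.0024] roll 0 F [-3.04 -3.12  2.68] M [-0.381  0.642  0.193] w 0.0394 t 17.5
```

Emit:
drive_tool --pt "0 0 0" --pt "0 0 0" --pt "0 0 0" --roll '[0.07,0.14,0.21]' --grip '[0.4,0.4,0.4]'

```text
time: 17.8
eef_pos: [0.5796, -0.2003, 0.0827]
ee_rot: [-0.591, 1.562, -2.051]
contact_force: [-3.2, -1.6, 3.0]
width: 0.0395
```

```bash
python3 - <<'E'
from fit import *
to(.5818,-.1972,.08,None)
E
```

```text
pos [ 0.5796 -0.2003  0.0827] yawjaw 0.1105 q [-0.399  0.46   1.757 -0.011  0.925 -0.503] tilt [-0.004  -0.0077 -1.    ]
slide [ 0.0026  0.0025 -0.0029] roll 0 F [-3.22 -1.63  3.04] M [-0.247  0.682  0.166] w 0.0395 t 17.8
```

Emit:
drive_tool --pt "0 0 0" --pt "0 0 0" --pt "0 0 0" --roll '[0.06,0.12,0.18]' --grip '[0.4,0.4,0.4]'

```text
time: 18.1
eef_pos: [0.5789, -0.2003, 0.0827]
ee_rot: [-0.58, 1.561, -2.22]
contact_force: [-2.7, -1.1, 2.6]
width: 0.0398
```

```bash
python3 - <<'E'
from fit import *
to(.5818,-.1972,.08,None)
E
```

```text
pos [ 0.5789 -0.2003  0.0827] yawjaw -0.0695 q [-0.399  0.46   1.758 -0.012  0.927 -0.323] tilt [-0.0058 -0.0076 -1.    ]
slide [ 0.0026  0.0027 -0.0034] roll 0 F [-2.74 -1.13  2.58] M [-0.199  0.5    0.189] w 0.0398 t 18.1
```

Emit:
drive_tool --pt "0 0.0005 -0.0005" --pt "0 0.001 -0.001" --pt "0 0.001 -0.001" --roll '[0.06,0.12,0.18]' --grip '[0.4,0.4,0.4]'

```text
time: 18.4
eef_pos: [0.5781, -0.2002, 0.0827]
ee_rot: [-0.606, 1.558, -2.426]
contact_force: [-5.8, -3.3, 3.3]
width: 0.0395
```

```bash
python3 - <<'E'
from fit import *
to(.5818,-.1972,.08,None)
E
```

```text
pos [ 0.5781 -0.2002  0.0827] yawjaw -0.2489 q [-0.398  0.46   1.757 -0.015  0.931 -0.141] tilt [-0.0099 -0.0086 -0.9999]
slide [ 0.0026  0.0028 -0.0038] roll 0 F [-5.75 -3.3   3.35] M [-0.35   0.859  0.257] w 0.0395 t 18.4
```

Emit:
drive_tool --pt "0 0 0" --pt "0 0 0" --pt "0 0 0" --roll '[0.05,0.1,0.15]' --grip '[0.4,0.4,0.4]'

```text
time: 18.7
eef_pos: [0.5774, -0.2, 0.0827]
ee_rot: [-0.554, 1.557, -2.523]
contact_force: [-2.4, -0.1, 2.5]
width: 0.0397
```

```bash
python3 - <<'E'
from fit import *
to(.5818,-.1972,.08,None)
E
```

```text
pos [ 0.5774 -0.2     0.0827] yawjaw -0.3988 q [-0.399  0.46   1.757 -0.015  0.932  0.009] tilt [-0.0113 -0.0081 -0.9999]
slide [ 0.0026  0.0029 -0.0043] roll 0 F [-2.41 -0.09  2.49] M [-0.039  0.433  0.153] w 0.0397 t 18.7
```

Emit:
drive_tool --pt "0 0 0" --pt "0 0 0" --pt "0 0 0" --pt "0 0 0" --pt "0 0.002 -0.002" --pt "0 0.0029 -0.003" --pt "0 0.0029 -0.003" --roll '[0,0,0,0,0,0,0]' --grip '[0.6,0.8,0.8,0.8,0.8,0.8,0.8]'

```text
time: 19.4
eef_pos: [0.5817, -0.1983, 0.0827]
ee_rot: [-0.526, 1.557, -2.495]
contact_force: [0.6, 0.5, -0.6]
width: 0.0681
```

```bash
python3 - <<'E'
from fit import *
to(.5818,-.1972,.08,None)
m=vision.get_image("scene")
cv2.imwrite("pics/n2.png",cv2.resize(m[160:250,195:275,::-1],None,fx=6.5,fy=6.5,interpolation=cv2.INTER_CUBIC))
E
```

```text
pos [ 0.5817 -0.1983  0.0827] yawjaw -0.3985 q [-0.393  0.465  1.749 -0.015  0.934  0.014] tilt [-0.0108 -0.0082 -0.9999]
slide [ 0.0027 -0.0003 -0.0011] roll 0 F [ 0.61  0.55 -0.61] M [-0.013 -0.028 -0.016] w 0.0681 t 19.4
```

View pics/n2.png

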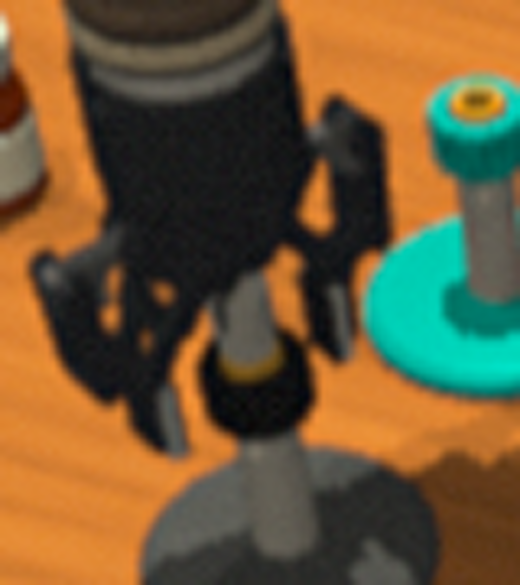

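Emit:
drive_tool --pt "0 0 -0.0008" --pt "0 0 -0.0008" --pt "0 0 -0.0008" --pt "0 0 -0.0008" --pt "0 0 -0.0008" --pt "0 0 -0.0008" --roll '[0,0,0,0,0,0]' --grip '[0.5,0.4,0.4,0.4,0.4,0.4]'

```text
time: 20.05
eef_pos: [0.579, -0.1963, 0.0828]
ee_rot: [-0.883, 1.552, -2.851]
contact_force: [-6.1, 3.5, 6.2]
width: 0.0392
```

```bash
python3 - <<'E'
from fit import *
to(.5818,-.1972,.08,None)
E
```

```text
pos [ 0.579  -0.1963  0.0828] yawjaw -0.3979 q [-0.392  0.464  1.751 -0.015  0.941  0.015] tilt [-0.0179 -0.0054 -0.9998]
slide [ 0.0027  0.003  -0.0003] roll 0 F [-6.09  3.53  6.22] M [0.448 0.932 0.131] w 0.0392 t 20.05
```

Emit:
drive_tool --pt "0 0 0" --pt "0 0 0" --pt "0 0 0" --roll '[0.05,0.1,0.15]' --grip '[0.4,0.4,0.4]'

```text
time: 20.35
eef_pos: [0.5789, -0.1962, 0.0829]
ee_rot: [-0.723, 1.552, -2.842]
contact_force: [-0.3, 0.5, 0.0]
width: 0.0395
```

```bash
python3 - <<'E'
from fit import *
to(.5818,-.1972,.08,None)
E
```

```text
pos [ 0.5789 -0.1962  0.0829] yawjaw -0.5488 q [-0.392  0.464  1.751 -0.015  0.942  0.166] tilt [-0.0181 -0.0056 -0.9998]
slide [ 0.0028  0.003  -0.0007] roll 0 F [-0.26  0.51  0.05] M [0.084 0.021 0.284] w 0.0395 t 20.35
```

Emit:
drive_tool --pt "0 0 0" --pt "0 0 0" --roll '[0.03,0.06]' --grip '[0.4,0.4]'

```text
time: 20.55
eef_pos: [0.5789, -0.1962, 0.0828]
ee_rot: [-0.652, 1.552, -2.832]
contact_force: [0.5, 0.3, -1.7]
width: 0.0398
```

```bash
python3 - <<'E'
from fit import *
to(.579,-.1962,.08,None)
E
```

```text
pos [ 0.5789 -0.1962  0.0828] yawjaw -0.6093 q [-0.392  0.464  1.751 -0.015  0.941  0.227] tilt [-0.0181 -0.0058 -0.9998]
slide [ 0.0028  0.0001 -0.0001] roll 0 F [ 0.53  0.27 -1.74] M [0.099 0.025 0.318] w 0.0398 t 20.55
```

Emit:
drive_tool --pt "0 0 0" --pt "0 0 0" --roll '[0.025,0.05]' --grip '[0.4,0.4]'

```text
time: 20.75
eef_pos: [0.5789, -0.1962, 0.0828]
ee_rot: [-0.598, 1.552, -2.829]
contact_force: [0.7, -0.2, -0.2]
width: 0.0398
```

```bash
python3 - <<'E'
from fit import *
to(.579,-.1962,.08,None)
E
```

```text
pos [ 0.5789 -0.1962  0.0828] yawjaw -0.6605 q [-0.392  0.464  1.751 -0.015  0.941  0.278] tilt [-0.0182 -0.0059 -0.9998]
slide [ 0.0028  0.0001 -0.0001] roll 0 F [ 0.73 -0.24 -0.24] M [0.109 0.02  0.304] w 0.0398 t 20.75
```

Emit:
drive_tool --pt "0 0 0" --pt "0 0 0" --roll '[0.025,0.05]' --grip '[0.4,0.4]'

```text
time: 20.95
eef_pos: [0.5789, -0.1962, 0.0829]
ee_rot: [-0.542, 1.552, -2.825]
contact_force: [-0.5, 0.1, 0.4]
width: 0.0397
```

```bash
python3 - <<'E'
from fit import *
to(.579,-.1962,.08,None)
E
```

```text
pos [ 0.5789 -0.1962  0.0829] yawjaw -0.7122 q [-0.392  0.464  1.751 -0.015  0.941  0.33 ] tilt [-0.0181 -0.0059 -0.9998]
slide [ 0.0029  0.0001 -0.0001] roll 0 F [-0.48  0.1   0.4 ] M [ 0.128 -0.002  0.379] w 0.0397 t 20.95
```

```bash
python3 - <<'E'
from h import *
for i in range(5):
    vision.get_image("scene");print(arm.get_obs()["moment"].round(3))
E
```

```text
[ 0.153 -0.062  0.235]
[ 0.095 -0.001  0.065]
[0.132 0.036 0.023]
[ 0.104 -0.009  0.025]
[ 0.086 -0.016  0.052]
```

Emit:
drive_tool --pt "0 0 0" --pt "0 0 0" --roll '[0.015,0.03]' --grip '[0.4,0.4]'

```text
time: 21.4
eef_pos: [0.5789, -0.1962, 0.0829]
ee_rot: [-0.519, 1.552, -2.832]
contact_force: [-0.0, 0.5, -0.1]
width: 0.0395
```

```bash
python3 - <<'E'
from fit import *
to(.579,-.1962,.08,None)
E
```

```text
pos [ 0.5789 -0.1962  0.0829] yawjaw -0.7419 q [-0.392  0.464  1.751 -0.015  0.941  0.359] tilt [-0.0181 -0.0058 -0.9998]
slide [ 0.0029  0.0001 -0.0001] roll 0 F [-0.03  0.54 -0.07] M [ 0.181 -0.053  0.391] w 0.0395 t 21.4
```

Emit:
drive_tool --pt "0 0 0" --pt "0 0 0" --pt "0 0 0" --pt "0 0 0" --pt "0 0 0" --pt "-0.02 0 0" --pt "-0.06 0 0" --pt "-0.1 0 0" --pt "-0.14 0 0" --pt "-0.17 0 0" --pt "-0.17 0 0" --roll '[0,0,0,0,0,0,0,0,0,0,0]' --grip '[0.6,1,1,1,1,1,1,1,1,1,1]'

```text
time: 22.5
eef_pos: [0.5855, -0.1966, 0.2596]
ee_rot: [0.149, 1.558, -2.164]
contact_force: [-0.9, -1.0, 0.8]
width: 0.0855
```

```bash
python3 - <<'E'
from fit import *
m=vision.get_image("scene")
a=cv2.resize(m[176:226,210:256,::-1],(552,600),interpolation=cv2.INTER_NEAREST)
cv2.imwrite("pics/e1.png",a);cv2.imwrite("pics/e2.png",m[:,:,::-1])
to(.579,-.1962,.2,None)
E
```

```text
pos [ 0.5839 -0.1959  0.2564] yawjaw -0.7419 q [-0.388  0.274  1.625 -0.013  1.25   0.358] tilt [-0.0116 -0.0084 -0.9999]
slide [ 0.0565 -0.0033  0.0027] roll 0 F [ 0.46 -0.41 -0.79] M [-0.033  0.007  0.002] w 0.0854 t 22.55
```

View pics/e1.png

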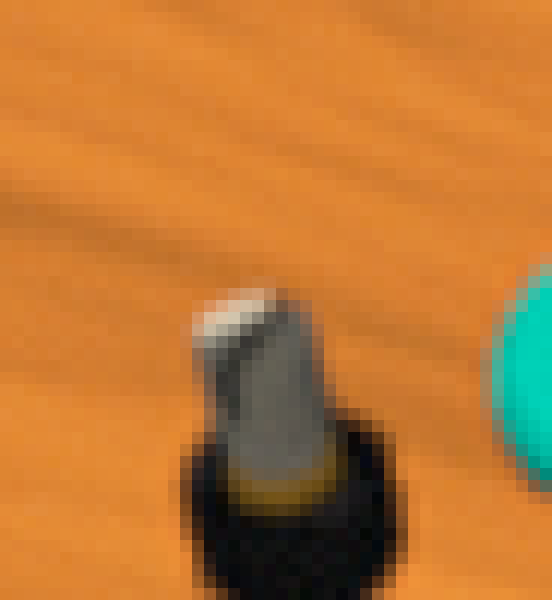

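View pics/e2.png

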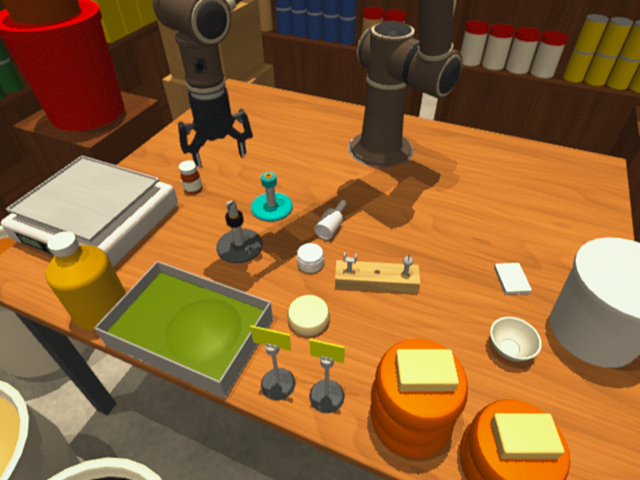

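```bash
python3 - <<'E'
from h import *
A=cv2.imread("pics/m11.png");E=cv2.imread("pics/e1.png")
f=lambda I:cv2.resize(I,(46,50),interpolation=cv2.INTER_AREA)[:,:,::-1].astype(float)
X=np.arange(46)+210
def edges(S):
    sat=1-S.min(2)/np.maximum(S.max(2),1);out=[]
    for r in range(24,34):
        v=sat[r];m=v<.5;i=np.nonzero(m&(X>222)&(X<242))[0]
        if len(i)==0: out.append((r+176,0,0));continue
        a,b=i[0],i[-1]
        out.append((r+176,X[a]-(.5-v[a])/(v[a-1]-v[a]),X[b]+(.5-v[b])/(v[b+1]-v[b])))
    return np.array(out)
print(np.hstack([edges(f(A)),edges(f(E))[:,1:]]).round(2))
a=np.linspace(0,2*np.pi,100)
def pred(z,r,x,y): P=proj("scene",np.c_[x+r*np.cos(a),y+r*np.sin(a),np.full(100,z)]);return P.min(0).round(2),P.max(0).round(2)
for c in((.5824,-.1965),(.579,-.1962)):
  for z in(.125,.145):print(c,z,pred(z,.012,*c))
m=vision.get_image("top");cv2.imwrite("pics/e3.png",cv2.resize(m[190:250,375:435,::-1],None,fx=9,fy=9,interpolation=cv2.INTER_NEAREST))
E
```

```text
[[200.     0.     0.   229.79 231.68]
 [201.   228.58 232.8  227.53 234.  ]
 [202.   227.4  236.05 226.17 235.27]
 [203.   226.66 236.42 225.59 235.64]
 [204.   226.42 236.52 225.55 235.75]
 [205.   226.48 236.62 225.84 235.88]
 [206.   226.81 236.76 226.2  236.04]
 [207.   227.18 236.9  226.5  236.37]
 [208.   227.31 237.1  226.73 236.65]
 [209.   227.51 237.36 227.04 236.87]]
(0.5824, -0.1965) 0.125 (array([227.35, 207.03]), array([237.43, 213.65]))
(0.5824, -0.1965) 0.145 (array([226.04, 200.72]), array([236.25, 207.32]))
(0.579, -0.1962) 0.125 (array([228.22, 206.21]), array([238.27, 212.81]))
(0.579, -0.1962) 0.145 (array([226.92, 199.9 ]), array([237.11, 206.48]))
```

View pics/e3.png

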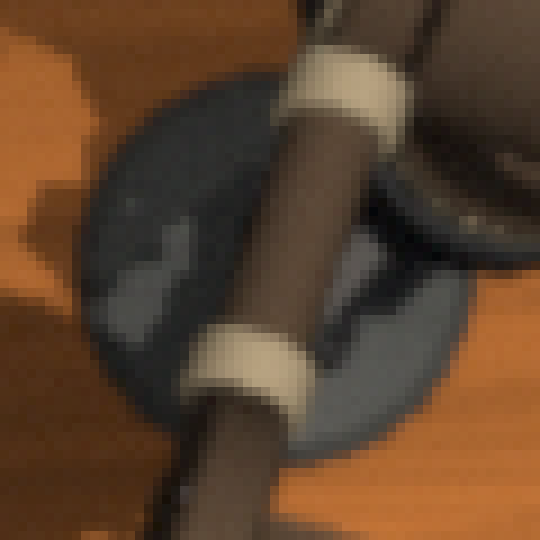

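```bash
python3 - <<'E'
from h import *
to(.45,-.45,.26,-.9)
E
```

```text
pos [ 0.5824 -0.1953  0.2538] yawjaw -0.7419 q [-0.388  0.276  1.628 -0.013  1.25   0.358] tilt [-0.0162 -0.0065 -0.9998]
slide [-0.0024  0.0744  0.2772] roll 0.1581 F [-0.29  0.19  0.04] M [-0.026 -0.042 -0.006] w 0.0854 t 22.6
```

Emit:
drive_tool --pt "0 0.01 0.035" --pt "0 0.02 0.075" --pt "0 0.03 0.115" --pt "0 0.04 0.155" --pt "0 0.053 0.195" --pt "0 0.064 0.235" --pt "-0.0024 0.0744 0.2772" --pt "-0.0024 0.0744 0.2772" --roll '[0.02,0.04,0.06,0.08,0.1,0.12,0.158,0.158]' --grip '[1,1,1,1,1,1,1,1]'

```text
time: 23.4
eef_pos: [0.4462, -0.4539, 0.2576]
ee_rot: [-0.365, 1.55, -2.841]
contact_force: [0.0, -0.3, -0.0]
width: 0.0851
```

```bash
python3 - <<'E'
from h import *
m=vision.get_image("scene");t=vision.get_image("top");np.save("pics/e_s.npy",m);np.save("pics/e_t.npy",t)
a=cv2.resize(m[186:226,215:255,::-1],(520,520),interpolation=cv2.INTER_NEAREST)
b=cv2.resize(t[200:236,392:428,::-1],(270,520),interpolation=cv2.INTER_NEAREST)
cv2.imwrite("pics/e4.png",a);cv2.imwrite("pics/e5.png",cv2.resize(t[200:236,392:428,::-1],(504,504),interpolation=cv2.INTER_NEAREST))
E
```

```text
(no output)
```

View pics/e4.png

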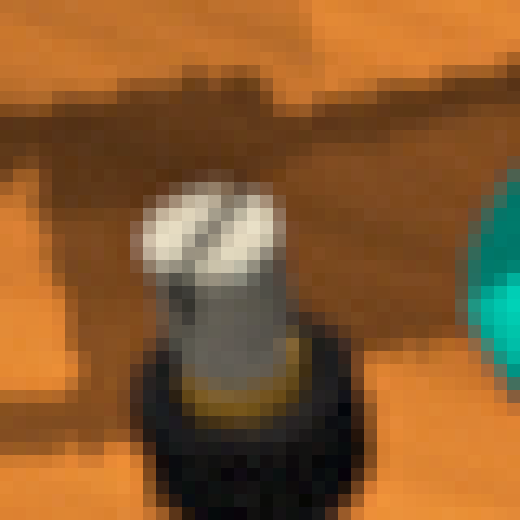

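View pics/e5.png

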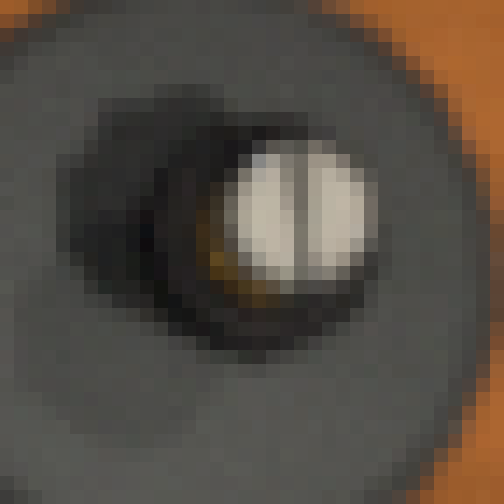

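```bash
python3 - <<'E'
from h import *
mT=back("top",(410.8,216.3),.115);mS=back("scene",(233.0,213.4),.115)
for n,c,m in(("top",(413.0,214.9),mT),("scene",(230.65,203.2),mS)):
    print(n,"pred",proj(n,[m[0],m[1],.145]),"obs",c,"head-mouth",[(back(n,c,.145)-m).round(4)], [(back(n,c,.148)-m).round(4)])
t=np.load("pics/e_t.npy");s=np.load("pics/e_s.npy")
for n,im,b in(("top",t,(400,425,205,228)),("scene",s,(222,242,196,212))):
    g=im[b[2]:b[3],b[0]:b[1]].min(2);m=(g>110).astype(np.uint8);m=cv2.morphologyEx(m,cv2.MORPH_CLOSE,np.ones((3,3)))
    M=cv2.moments(m,True);c=(M["m10"]/M["m00"]+b[0],M["m01"]/M["m00"]+b[2]);print(n,c,m.sum(),(back(n,c,.145)-(mT if n=="top" else mS)).round(4))
E
```

```text
top pred [[412.50692237 215.28831292]] obs (413.0, 214.9) head-mouth [array([ 0.0009, -0.0012,  0.03  ])] [array([ 0.0007, -0.0008,  0.033 ])]
scene pred [[231.15119767 203.98264079]] obs (230.65, 203.2) head-mouth [array([-0.002 , -0.0026,  0.03  ])] [array([ 0.0009, -0.0003,  0.033 ])]
top (412.95714285714286, 214.94285714285715) 70 [ 0.0008 -0.0011  0.03  ]
scene (230.77966101694915, 203.76271186440678) 59 [-0.0003 -0.0012  0.03  ]
```

```bash
python3 - <<'E'
from h import *
o=arm.get_obs();print(o["time"],o["contact_force"].round(2),o["width"])
print(ticket.sign_off())
E
```

```text
23.5 [0.58 1.54 0.06] 0.08538798437519715
the job is handed in; nothing more can be done
None
```

I took the collared, round-slotted holder from the rack's middle hole, pressed it home in the dark stand's collet, and turned the nut clockwise until it gripped. I signed off at 23.5 s with the arm well clear. No verdict was reported.

- **Seating:** Pressing ended on a hard stop at about 24 N. The fingers ended 54.9 mm above their height at the rack, against an expected 55 mm. The picture taken after release showed the head where a seated holder's head should be.
- **Nut:** I turned it about 1.7 rad in all, re-gripping once. The moment rose from a slack average of about 0.19 N m to 0.39 N m while turning. That rise of about 0.2 is inside the 0.1 to 0.28 range for a good grip. Single readings scattered by about 0.03 to 0.05.
- **Other things:** The last full picture showed the ball and fork holders still in the rack and the other things apparently where they were.

**What disagreed:**
- **Holder tilt in the gripper:** The holder had swung about 5° off upright during the carry. I straightened it in the bore on the way in, with side forces of up to about 7 N.
- **Final lean:** After tightening, both cameras put the head about 1.2 mm off the mouth's axis, a lean of at most about 2°. That is roughly the play in the bore. Its height agreed with seated to about 1 mm. I did not press the holder again after tightening.
- **Stand position:** The two cameras differed by about 3 mm on where the stand is, so I used the contact forces to centre the tool.

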